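Load a pump drive's battery bay and close it up

ROBOT

A 6-joint arm with a two-finger parallel gripper is mounted at the origin on the work surface. World frame = base frame: x ahead of the robot, y to its left, z up, the work surface at z = 0. Lengths are in m, angles in rad, forces in N, time in s.
With the tool pointing down it reaches from about 0.35 to 0.975 m from the base axis. Payload 7.1 kg.
Tool frame: the origin (TCP) lies at the very end of the fingers, on their centre line; the grasp point (between the pads) lies 19 mm behind it (manip.grip_depth is the distance from the TCP to the grasp point, in m); z points along the fingers, y is the line along which they close (so a half turn about z gives the same grasp; the last joint's range is limited). The gripper opens to 88 mm and grips with 3 to 60 N. Pads are 20 mm wide; open, the fingers measure 115 mm over their backs; the gripper's body (75 mm by 178 mm) begins 61 mm behind the grasp point.
Start: joints at [-1.303, 0.423, 1.63, -0, 1.089, -0.019], TCP at [0.177, -0.599, 0.223] pointing down, gripper open.
Joint ranges: [-3, 3], [-0.9, 2.11], [0.09, 2.58], [-1.31, 4.45], [0.11, 2.69], [-2.54, 2.54]. Speed limits (rad/s): [2.39, 2.39, 3.01, 3.14, 3.14, 3.14].

INTERFACE

Orientations are given as a unit quaternion [x, y, z, w].
In Python, from cell import manip, snapshot, get_calibration gives the robot as it stands. The module is installed in compiled form; this text tells all that it offers.
- The arm moves only by the shell command python3 -m pendant 'ROWS' [OPENING] [FORCE]. ROWS is JSON, a list of rows, each an object with "linear": the shift along the tool's x, y, z in mm, a list of three; "turn": the turn, a rotation vector about the tool's x, y, z in degrees, a list of three. In form: [{"linear": [tx, ty, tz], "turn": [wx, wy, wz]}, ...]. A call has 1 to 5 rows; each row is the pose to reach, as a shift and turn from the pose commanded when the call began, along the tool's axes at that moment; what a row does not reach only later rows make up. A row lasts 1/10 s, in which the tool goes at most 50 mm and 8.59 degrees, less where a joint would pass 70% of its speed; a pose out of reach is approached as far as the arm can. A call with a gripper value outside its range is refused whole. OPENING is the closure in counts, from 0 (fully open) to 255 (shut), set as the call begins (- or left out, the last holds). The fingers move at their own pace and stop on an object; FORCE is the grip in N (left out, the last holds). Time passes only in rows, so rows that repeat a pose let the fingers close. It gives the time, the measured TCP pose, the force, the opening and the grip force at its end, in the units of the state.
- manip.read_state(): the state, without advancing time (a new reading comes with each control period).
- snapshot(name): name is "scene" or "top" or "wrist"; returns the picture (420x560x3 uint8, red, green, blue); there is no depth.
- get_calibration(name): a dict with "fx", "fy", "cx", "cy" (pixels), "origin" and "orientation" of the camera in the world; the wrist camera has in their place "mount" (4x4, takes a point from camera to tool coordinates, whose origin is the TCP and whose axes are the flange's). Camera axes: x right, y down, z forward; pixel columns grow to the right and rows downward; lengths in m; the calibration is good to about 2 mm. A picture is of the moment at which its call begins: read the wrist's pose just before it. get_calibration takes no time and is no camera call.
- manip.finish_job(): hands the job in; it is judged then, once.
The state is a dict: "time": time; "q": joint angles; "qvel": joint speeds; "effort": joint torques, N m; "eef_pos": TCP position; "orientation": TCP orientation; "ft_force": force on the tool from outside, world axes, zero at the start; "moment": the same for the moment, N m; "gripper_width": opening from 0.0 (shut) to 1.0 (fully open); "grip_force": force on a finger pad.
Only numpy, scipy, OpenCV 4.12 (cv2) and the standard library are available. Lean on these libraries where they do the work, as an engineer would, in place of code of your own. Each camera call takes 0.05 s, during which the arm holds its last target. There are 200 camera calls.

TASK

Load every battery pack on the bench into the pump drive's sloping bay, each flat in a slot of its own with its yellow contact end up the slope. Then hook the bay cover's orange lip under the ledge at the low end, with the top edge still raised, and swing the top edge shut until the cover lies flush. Finally swing both red-barred clamps right down onto the cover, and leave the jar, tube rack and screwdriver where they are.

Things in the scene. Friction and masses are not known exactly. Their poses are not given: they have to be found in the camera images.
- bay: battery bay of the cream pump drive, fixed, all of it sloping 12 degrees. Origin: centre of the inner floor, 60 mm above the bench; x up the slope, z square out of floor and deck, y across. Well x -55 to 55, y -84.5 to 84.5 mm, 56 deep; dividers along x, 3 thick, 24 high, at y = -43, 0, 43 make four slots centred at y = +-21.5, +-64.5. Casing: x -88 to 128, y +-104 mm
- seat (a point): middle of the cover's seat: (0, 0, 56) mm in the bay's frame, same axes. The seat is the plane z = 56 mm (bay) around the well. Side rims 6 mm high stand along it at y = +-98 mm, and the upper deck's edge, 6 mm high, at x = 73 mm
- ledge (a point): middle of the ledge's free edge, on its underside: (-66, 0, 68) mm in the bay's frame. The dark ledge with orange stripe at the low end, 130 mm wide (y), 5 mm thick, overhangs from x = -82 (closed end) to x = -66 mm: under it is a pocket 12 mm high (z 56 to 68), 16 mm deep, open towards +x
- cover: loose cover, 0.25 kg: cream plate 5 mm thick, 184 mm wide (y), x -74 to 74 mm. Dark grip rib across its middle, 12 (x) x 70 (y), z 5 to 29 mm. Origin: centre of the underside; x from lip to top edge, z out of the outer face. Fitted, its axes point as the bay's, underside on the seat, origin at x -8 to -1 mm of the bay: too little play to drop it in flat
- cover_lip (a point): middle of the outer edge of the cover's orange lip: (-74, 0, 2) mm in the cover's frame. The lip is the part x = -74 to -58 mm, 110 mm wide (y), 4 mm thick, level with the underside
- cover_top (a point): middle of the cover's top edge: (74, 0, 2) mm in the cover's frame
- clamp_l (a joint): left hold-down clamp (y = +55 mm of the bay), rad: 0 = down on the cover, grows as it swings up and back, 1.57 = square out of the deck, at most 2.4. Stays where left (stiff: about 1.5 N at the bar moves it). Hinge axis along y at x = 98, z = 68 mm of the bay; down, the arm points to -x. Steel arm 22 mm wide, 9 thick. Comes right down only over a flush cover or none
- clamp_l_bar (a point): middle of the left clamp's red cross bar, 62 mm from the hinge axis: a round bar 12 mm thick, 60 mm long along y
- clamp_r (a joint): right hold-down clamp, at y = -55 mm of the bay; otherwise like clamp_l
- clamp_r_bar (a point): middle of the right clamp's red cross bar, like clamp_l_bar
- bottle: bystander: white jar with blue cap, 64 mm across, 90 mm high; origin at the centre of its foot
- rack: bystander: white tube rack, 70 x 200 mm, with tubes to 110 mm high; origin at the centre of its underside
- screwdriver: bystander: screwdriver 180 mm long lying on the bench; origin under its middle
- pack0: battery pack: blue block 96 (x) x 32 (y) x 28 (z) mm, 0.22 kg, with a black grip rib on top in its middle, 14 (x) x 26 (y) mm and 22 mm high (top at z = 50 mm). The end at +x is banded yellow and carries the brass contact. Origin: centre of its underside. May be absent (None)
- pack0_contact (a point): the brass contact of pack0: centre of its +x end face, (48, 0, 14) mm in the pack's frame
- pack1: a battery pack like pack0 (same sizes and axes). May be absent (None)
- pack1_contact (a point): the brass contact of pack1: centre of its +x end face, (48, 0, 14) mm in the pack's frame
- pack2: a battery pack like pack0 (same sizes and axes). May be absent (None)
- pack2_contact (a point): the brass contact of pack2: centre of its +x end face, (48, 0, 14) mm in the pack's frame
- pack3: a battery pack like pack0 (same sizes and axes). May be absent (None)
- pack3_contact (a point): the brass contact of pack3: centre of its +x end face, (48, 0, 14) mm in the pack's frame
There are look-alikes about, which are no part of the job. Several things have the shape of the cover; the one meant has the colours described above. What is shaped like the pack3 but brown is not meant.

How it is judged:
By the outcome, as a careful person would: the job done as asked, in the order asked, and still so for the second after the job is handed in, with the robot touching nothing.
Of pack0, pack1, pack2, pack3 only 3 to 4 are there at a start; the rules pass over those that are not, and their reading is None.
At some moment in a run one of pack0, pack1, pack2, pack3, cover may be knocked a few centimetres aside while the robot is not near it.
Once in a run the grip may slacken for a moment while it holds something.
It also fails if it takes over 192 s, if anything falls off the work surface, if the arm or the gripper's body presses on something with over 40 N, if the wrist force passes 120 N, or if a joint passes its speed limit or range.

## Working session

There is one attempt and no reset: what is moved stays moved. The work goes in short steps, Python scripts to look and compute and a shell command to move; the robot and the scene stay as the last step left them, time stands still between calls to the robot, and variables do not carry over. Pictures are saved under pics/ and viewed, at most 14 in all, crops included, and the job is handed in when it is done.

```bash
mkdir -p pics
python3 - <<'E'
from cell import manip, snapshot, get_calibration
import cv2
for n in("scene","top"):
    im=snapshot(n); cv2.imwrite(f"pics/{n}0.png",im[:,:,::-1]); c=get_calibration(n); print(n,{k:(v if not hasattr(v,'tolist') else v.tolist()) for k,v in c.items()})
print(get_calibration("wrist")); print(manip.read_state(), manip.grip_depth)
E
```

```text
scene {'fx': 477.12997354068034, 'fy': 477.12997354068034, 'cx': 278.46545295021747, 'cy': 209.78041902783852, 'origin': [1.3687255653677561, 0.7222415336724537, 0.9463450341348769], 'orientation': [0.3678311644403083, 0.811946448464861, -0.4158170308019129, -0.18038679604357613]}
top {'fx': 410.85977098702557, 'fy': 410.85977098702557, 'cx': 286.12201629193305, 'cy': 214.85706882029643, 'origin': [0.3975745558721509, -0.07416643699956912, 1.2245567904361168], 'orientation': [-0.696294691858849, 0.7148481344180468, -0.03575015353703432, 0.053738006385676426]}
{'fx': 377.11332702694796, 'fy': 377.11332702694796, 'cx': 280.1128966373133, 'cy': 206.5344949182766, 'mount': array([[ 1.45620853e-03, -9.54090749e-01, -2.99514143e-01,
         8.22974476e-02],
       [ 9.99998930e-01,  1.43154670e-03,  3.01760410e-04,
        -8.49005971e-04],
       [ 1.40861667e-04, -2.99514262e-01,  9.54091813e-01,
        -1.61521908e-01],
       [ 0.00000000e+00,  0.00000000e+00,  0.00000000e+00,
         1.00000000e+00]])}
{'time': 0.1, 'q': array([-1.30299401e+00,  4.23758093e-01,  1.63063052e+00,  4.95785889e-06,
        1.08860289e+00, -1.89832311e-02]), 'qvel': array([ 0.0003032 , -0.00091507, -0.00524416,  0.00110947, -0.00016149,
        0.0020138 ]), 'effort': array([ 9.64908868e-04, -5.45615172e+01, -2.74324304e+01,  6.44647703e-02,
        1.88732432e-02, -1.93962035e-05]), 'eef_pos': array([ 0.17669325, -0.59896445,  0.22197673]), 'orientation': array([ 9.89736782e-01,  1.42900712e-01, -8.46118969e-05, -6.94288073e-04]), 'ft_force': array([-0.05681042, -0.08056303, -0.33387537]), 'moment': array([-0.00879467, -0.05952854, -0.0110632 ]), 'grip_force': 0.0, 'gripper_width': 1.0018661081449325} 0.0187
```

View pics/scene0.png

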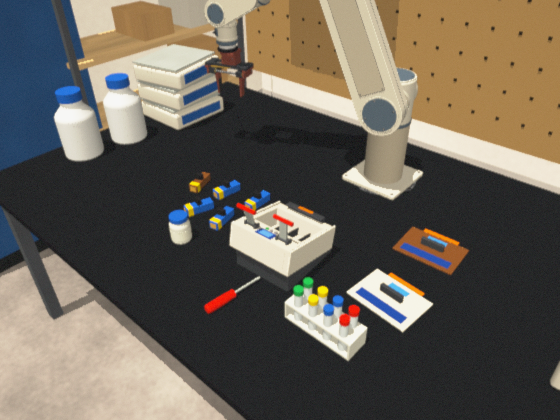

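View pics/top0.png

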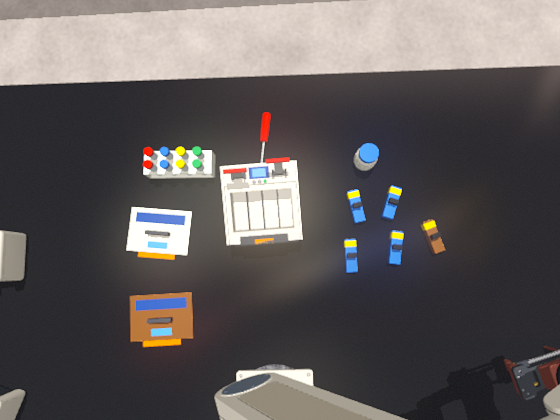

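```bash
cat > h.py <<'E'
from cell import manip, snapshot, get_calibration
import numpy as np, cv2
from scipy.spatial.transform import Rotation as R
def cam(n, st=None):
    c=get_calibration(n); K=np.array([[c['fx'],0,c['cx']],[0,c['fy'],c['cy']],[0,0,1]])
    if n=='wrist':
        T=np.eye(4);T[:3,:3]=R.from_quat(st['orientation']).as_matrix();T[:3,3]=st['eef_pos'];T=T@c['mount']
    else:
        T=np.eye(4);T[:3,:3]=R.from_quat(c['orientation']).as_matrix();T[:3,3]=c['origin']
    return K,T
def proj(C,P):
    K,T=C;P=np.atleast_2d(P);p=(P-T[:3,3])@T[:3,:3]@K.T;return p[:,:2]/p[:,2:]
def ray(C,uv):
    K,T=C;uv=np.atleast_2d(uv).astype(float);d=np.c_[uv,np.ones(len(uv))]@np.linalg.inv(K).T@T[:3,:3].T;return T[:3,3],d
def onz(C,uv,z=0):
    o,d=ray(C,uv);return o+d*((z-o[2])/d[:,2])[:,None]
def snap(n,name):
    st=manip.read_state();im=snapshot(n)[:,:,::-1].copy();cv2.imwrite(f'pics/{name}.png',im)
    np.save(f'pics/{name}.npy',np.r_[st['eef_pos'],st['orientation']]);return im,cam(n,st)
def load(n,name):
    a=np.load(f'pics/{name}.npy');return cv2.imread(f'pics/{name}.png'),cam(n,dict(eef_pos=a[:3],orientation=a[3:]))
def bayT(x,y,yaw):
    T=np.eye(4);T[:3,:3]=(R.from_euler('z',yaw)*R.from_euler('y',-12,degrees=True)).as_matrix();T[:3,3]=[x,y,.06];return T
def tf(T,p): return np.atleast_2d(p)@T[:3,:3].T+T[:3,3]
def down(ang): # tool down, tool x axis at heading ang (rad) ; y = x rotated -90
    c,s=np.cos(ang),np.sin(ang);return np.array([[c,s,0],[s,-c,0],[0,0,-1.]])
def go(pos,M):
    st=manip.read_state();A=R.from_quat(st['orientation']).as_matrix()
    print('t',round(st['time'],1),'lin',np.round(1000*A.T@(np.array(pos)-st['eef_pos']),1),'turn',np.round(R.from_matrix(A.T@M).as_rotvec(degrees=True),1),'q',np.round(st['q'],2))
E
python3 - <<'E'
from h import *
C=cam('top');im=cv2.imread('pics/top0.png')
for n,p,z in [('packs',[[356,206],[392,203],[351,256],[397,248],[433,236]],.028),('ends y',[[354,194],[396,189],[350,243],[397,236],[430,225]],.028),('cover',[[159,231]],.005),('lid c',[[130,208],[191,210],[188,255],[128,249]],.005),('bay c',[[221,167],[296,161],[301,243],[226,248]],.11),('scr,rack,jar',[[264,130],[180,170],[365,158]],.0)]:
    print(n,np.round(onz(C,p,z),3).tolist())
a=cv2.resize(im[150:255,210:320],None,fx=5,fy=5,interpolation=cv2.INTER_CUBIC)
cv2.imwrite('pics/c1.png',a)
print(manip.read_state()['time'])
R0=R.from_quat(manip.read_state()['orientation']).as_matrix();print(R0)
E
```

```text
packs [[0.571, -0.251, 0.028], [0.577, -0.356, 0.028], [0.425, -0.23, 0.028], [0.445, -0.363, 0.028], [0.477, -0.468, 0.028]]
ends y [[0.607, -0.247, 0.028], [0.618, -0.37, 0.028], [0.463, -0.229, 0.028], [0.48, -0.365, 0.028], [0.509, -0.462, 0.028]]
cover [[0.515, 0.338, 0.005]]
lid c [[0.587, 0.428, 0.005], [0.576, 0.242, 0.005], [0.441, 0.25, 0.005], [0.464, 0.431, 0.005]]
bay c [[0.679, 0.131, 0.11], [0.69, -0.079, 0.11], [0.462, -0.086, 0.11], [0.454, 0.118, 0.11]]
scr,rack,jar [[0.82, 0.017, 0.0], [0.702, 0.277, 0.0], [0.722, -0.289, 0.0]]
0.1
[[ 9.59158759e-01  2.82868064e-01 -3.65915533e-04]
 [ 2.82868299e-01 -9.59157809e-01  1.35014269e-03]
 [ 3.09415066e-05 -1.39850709e-03 -9.99999022e-01]]
```

View pics/c1.png

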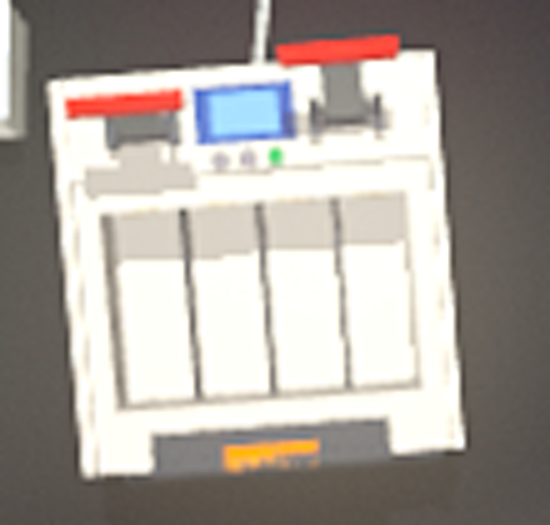

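```bash
python3 -m pendant '[{"linear":[45,-18,-8],"turn":[0,0,0]},{"linear":[90,-36,-16],"turn":[0,0,0]},{"linear":[135,-54,-24],"turn":[0,0,0]},{"linear":[180,-71,-31],"turn":[0,0,0]},{"linear":[226,-89,-39],"turn":[0,0,0]}]' && python3 -m pendant '[{"linear":[45,-18,-8],"turn":[0,0,0]},{"linear":[90,-36,-16],"turn":[0,0,0]},{"linear":[135,-54,-24],"turn":[0,0,0]},{"linear":[180,-71,-31],"turn":[0,0,0]},{"linear":[226,-89,-39],"turn":[0,0,0]}]' && python3 -m pendant '[{"linear":[0,0,0],"turn":[0,0,8]},{"linear":[0,0,0],"turn":[0,0,16.4]},{"linear":[0,0,0],"turn":[0,0,16.4]},{"linear":[0,0,0],"turn":[0,0,16.4]},{"linear":[0,0,0],"turn":[0,0,16.4]}]'
python3 - <<'E'
from h import *
snap('wrist','w1')
go([.62,.04,.38],down(np.radians(4)))
E
```

```text
time: 0.6
eef_pos: [0.3694, -0.4487, 0.2616]
orientation: [0.99, 0.143, -0.0, -0.0]
ft_force: [-0.0, -0.5, -0.2]
gripper_width: 1.004
grip_force: 0.0
time: 1.1
eef_pos: [0.561, -0.2993, 0.3006]
orientation: [0.99, 0.143, -0.0, -0.0]
ft_force: [-0.3, -0.9, 1.1]
gripper_width: 1.002
grip_force: 0.0
time: 1.6
eef_pos: [0.5596, -0.3012, 0.3005]
orientation: [1.0, 0.001, -0.0, -0.0]
ft_force: [0.8, -0.3, -0.9]
gripper_width: 1.002
grip_force: 0.0
t 1.6 lin [  61.1 -341.1  -79.4] turn [-0.   0.  -3.9] q [-0.51  0.36  1.53  0.    1.25  1.06]
```

View pics/w1.png

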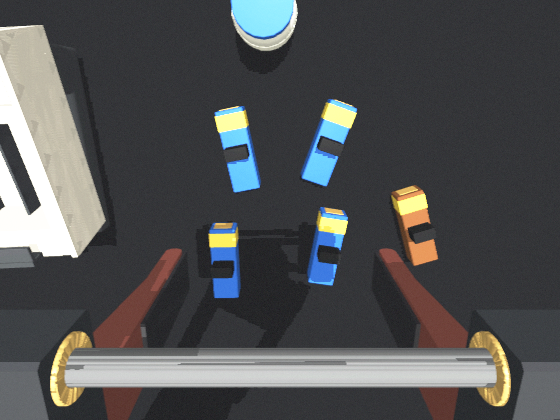

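```bash
cat >> h.py <<'E'
BOX=np.array([[x,y,z] for x in(-.048,.048) for y in(-.016,.016) for z in(0,.028)])
def packmask(im):
    hsv=cv2.cvtColor(im,cv2.COLOR_BGR2HSV)
    m=(cv2.inRange(hsv,(95,120,60),(125,255,255))|cv2.inRange(hsv,(22,120,80),(35,255,255)))
    return m
def fitpack(im,C,px,guess=None):
    from scipy.optimize import minimize
    m=cv2.morphologyEx(packmask(im),cv2.MORPH_CLOSE,np.ones((15,15)) if C[1][2,3]<.5 and C[1][2,3]>.3 else np.ones((9,9)))
    n,lab=cv2.connectedComponents(m);ys,xs=np.nonzero(lab)
    i=np.argmin((xs-px[0])**2+(ys-px[1])**2);L=lab[ys[i],xs[i]]
    pts=np.argwhere(lab==L)[:,::-1].astype(np.int32);hull=cv2.convexHull(pts)
    M=np.zeros(im.shape[:2],np.uint8);cv2.fillConvexPoly(M,hull,1)
    M4=cv2.resize(M,None,fx=4,fy=4,interpolation=cv2.INTER_LINEAR)
    def cost(v):
        c,s=np.cos(v[2]/10),np.sin(v[2]/10);P=BOX@np.array([[c,-s,0],[s,c,0],[0,0,1]]).T+[v[0]/100,v[1]/100,0]
        h=cv2.convexHull(((proj(C,P)+.5)*4*16).astype(np.int32)); Q=np.zeros_like(M4);cv2.fillConvexPoly(Q,h,1,shift=4)
        return 1-(Q&M4).sum()/(Q|M4).sum()
    g=onz(C,[pts.mean(0)],.02)[0]
    best=None
    for a in ([guess] if guess is not None else np.radians([-20,0,20])):
        x0=np.array([g[0]*100,g[1]*100,a*10]);r=minimize(cost,x0,method='Nelder-Mead',options=dict(initial_simplex=x0+np.array([[0,0,0],[1,0,0],[0,1,0],[0,0,1]]),xatol=.005,fatol=1e-5))
        if best is None or r.fun<best.fun:best=r
    v=best.x;return round(v[0]/100,4),round(v[1]/100,4),round(np.degrees(v[2]/10),2),round(best.fun,3)
E
python3 -m pendant '[{"linear":[8,-49,-8],"turn":[0,0,0]},{"linear":[16,-98,-16],"turn":[0,0,0]},{"linear":[24,-147,-24],"turn":[0,0,0]},{"linear":[32,-190,-32],"turn":[0,0,0]},{"linear":[40,-220,-40],"turn":[0,0,0]}]' && python3 -m pendant '[{"linear":[7,-40,-13],"turn":[0,0,-2]},{"linear":[14,-80,-26],"turn":[0,0,-3.9]},{"linear":[21,-121,-39],"turn":[0,0,-3.9]},{"linear":[21,-121,-39],"turn":[0,0,-3.9]},{"linear":[21,-121,-39],"turn":[0,0,-3.9]}]'
python3 - <<'E'
from h import *
im,C=load('wrist','w1')
for p in [(237,150),(330,143),(225,260),(328,246)]: print(fitpack(im,C,p))
im,C=snap('wrist','w2')
T=bayT(.57,.02,np.radians(4.5))
E
```

```text
time: 2.15
eef_pos: [0.5997, -0.0785, 0.3412]
orientation: [1.0, 0.001, 0.0, -0.0]
ft_force: [-0.2, 0.5, -0.5]
gripper_width: 1.0
grip_force: 0.0
time: 2.65
eef_pos: [0.6207, 0.0405, 0.3797]
orientation: [0.999, 0.036, 0.0, 0.0]
ft_force: [-0.3, -0.6, -0.6]
gripper_width: 0.999
grip_force: 0.0
(np.float64(0.5726), np.float64(-0.2506), np.float64(11.35), np.float64(0.049))
(np.float64(0.5809), np.float64(-0.3556), np.float64(-18.88), np.float64(0.052))
(np.float64(0.4279), np.float64(-0.2291), np.float64(1.41), np.float64(0.054))
(np.float64(0.4478), np.float64(-0.3597), np.float64(-8.81), np.float64(0.044))
```

View pics/w2.png

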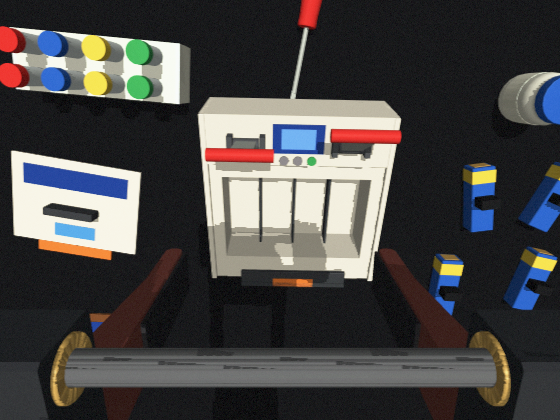

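Run:
```python
from h import *
im,C=load('wrist','w2')
a=cv2.resize(im[90:292,190:412],None,fx=3.5,fy=2.95*1,interpolation=cv2.INTER_CUBIC)
a=cv2.resize(im[90:290,190:410],None,fx=3,fy=3,interpolation=cv2.INTER_CUBIC)
cv2.imwrite('pics/c2.png',a)
```

```text
(no output)
```

View pics/c2.png

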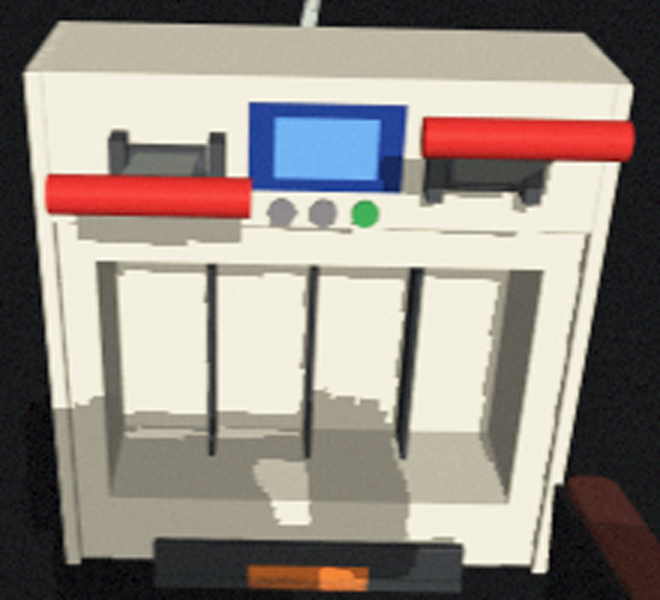

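Run:
```python
from h import *
from scipy.optimize import least_squares
im,C=load('wrist','w2')
uv=np.array([[97,262],[543,270],[506,500],[110,495],[25,73],[632,84],[155,540],[462,545],[211,455],[308,457],[403,458]])/3+[190,90]-.33
P=np.array([[55,84.5,56],[55,-84.5,56],[-55,-84.5,56],[-55,84.5,56],[128,104,62],[128,-104,62],[-66,65,73],[-66,-65,73],[-55,43,24],[-55,0,24],[-55,-43,24]])/1000
f=lambda v:(proj(C,tf(bayT(*v),P))-uv).ravel()
r=least_squares(f,[.57,.02,.08]);print(r.x,np.degrees(r.x[2]));print(np.round(r.fun.reshape(-1,2),1).tolist())
np.save('bay.npy',r.x);T=bayT(*r.x)
for s,e in((1,[[48,194],[250,197]]),(-1,[[425,138],[632,140]])):
    m=np.array(e)/3+[190,90]-.33
    g=lambda a:(proj(C,tf(T,[[.098-.062*np.cos(a[0]),s*.055+d,.068+.062*np.sin(a[0])] for d in(.03,-.03)]))-m).ravel()
    q=least_squares(g,[1.8]);print('clamp',s,q.x,np.round(q.fun,1))
# same with top camera
im,C2=load('wrist','w2');C2=cam('top')
uv2=np.array([[105,213],[404,193],[418,388],[120,407],[48,82],[435,50]])/5+[210,150]-.4
print(np.round(proj(C2,tf(T,P[:6]))-uv2,1).tolist())
cov=np.array([[14,152],[141,174],[135,254],[14,236]])
print('cover corners',np.round(onz(C,cov,.005),3).tolist(), onz(C,[[70,213]],.029))
# plan first pick: pack A
go([.4279,-.2291,.12],down(np.radians(1.4)+np.pi/2)); go([.4279,-.2291,.12],down(np.radians(1.4)-np.pi/2))
```

```text
[0.56586572 0.01973739 0.05307429] 3.0409329327674475
[[-0.9, -0.8], [0.4, -0.6], [0.8, 1.2], [-0.2, 0.5], [-1.1, -1.1], [0.9, -0.6], [-0.9, 1.2], [1.2, 1.4], [0.1, 0.0], [-0.2, -0.1], [0.1, 0.2]]
clamp 1 [1.76750547] [-0.2 -0.1  0.2  0.2]
clamp -1 [2.06800398] [-0.9 -0.4 -1.8  0.3]
[[-1.6, 0.3], [0.4, -0.7], [0.8, 0.4], [-0.9, 1.5], [-0.3, 0.2], [-0.8, 0.2]]
cover corners [[0.589, 0.419, 0.005], [0.569, 0.24, 0.005], [0.441, 0.254, 0.005], [0.458, 0.437, 0.005]] [[0.51080774 0.3344547  0.029     ]]
t 2.7 lin [-210.5  254.5  259.5] turn [ -0.    0.1 -87.4] q [ 0.04  0.29  1.47 -0.    1.39  1.55]
t 2.7 lin [-210.5  254.5  259.5] turn [ 0.1  0.  92.6] q [ 0.04  0.29  1.47 -0.    1.39  1.55]
```

```bash
python3 -m pendant '[{"linear":[-21,25,10],"turn":[0,0,-8.5]},{"linear":[-42,50,20],"turn":[0,0,-17]},{"linear":[-63,76,30],"turn":[0,0,-25.5]},{"linear":[-84,101,40],"turn":[0,0,-34]},{"linear":[-105,127,50],"turn":[0,0,-42.5]}]' >/dev/null && python3 -m pendant '[{"linear":[-33,4,20],"turn":[0,0,-8.5]},{"linear":[-66,9,40],"turn":[0,0,-17]},{"linear":[-99,13,60],"turn":[0,0,-25.5]},{"linear":[-131,18,80],"turn":[0,0,-34]},{"linear":[-164,23,100],"turn":[0,0,-42.5]}]' > /dev/null && python3 -m pendant '[{"linear":[0,0,0],"turn":[0,0,-2.4]},{"linear":[0,0,0],"turn":[0,0,-2.4]},{"linear":[0,0,0],"turn":[0,0,-2.4]}]'
python3 - <<'E'
from h import *
im,C=snap('wrist','w3')
go([.4279,-.2291,.032],down(np.radians(91.4)))
E
```

```text
time: 4.0
eef_pos: [0.4279, -0.2292, 0.2297]
orientation: [0.7, 0.714, 0.0, -0.0]
ft_force: [0.4, 0.8, -1.1]
gripper_width: 0.998
grip_force: 0.0
t 4.0 lin [ -0.2  -0.4 197.9] turn [ 0.   0.  -0.2] q [-0.52  0.21  1.92 -0.    1.01 -0.54]
```

View pics/w3.png

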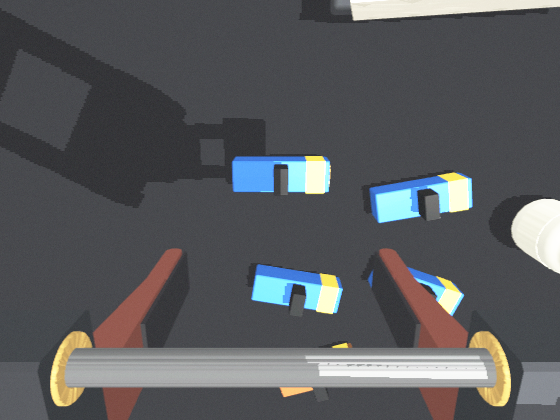

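```bash
python3 - <<'E'
from h import *
im,C=load('wrist','w3')
for p in [(260,175),(395,200),(270,285)]: print(fitpack(im,C,p))
T=bayT(*np.load('bay.npy'));np.set_printoptions(suppress=True)
# tool pose for slot s: tool x=bay y, tool y=bay x, z=-bay z ; TCP at pack z .032
M=np.c_[T[:3,1],T[:3,0],-T[:3,2]]
for y in(-.0645,-.0215,.0215,.0645): print(np.round(tf(T,[[-.003,y,.034]]),4), np.round(tf(T,[[-.003,y,.110]]),4))
print(R.from_matrix(down(np.radians(93.04)).T@M).as_rotvec(degrees=True))
E
python3 -m pendant '[{"linear":[0,0,49],"turn":[0,0,0]},{"linear":[0,0,98],"turn":[0,0,0]},{"linear":[0,0,147],"turn":[0,0,0]},{"linear":[0,0,180],"turn":[0,0,0]},{"linear":[0,0,197],"turn":[0,0,0]}]'
```

```text
(np.float64(0.4271), np.float64(-0.2287), np.float64(1.34), np.float64(0.107))
(np.float64(0.5719), np.float64(-0.2503), np.float64(11.43), np.float64(0.029))
(np.float64(0.4476), np.float64(-0.3594), np.float64(-8.83), np.float64(0.031))
[[ 0.5593 -0.0452  0.0926]] [[ 0.5435 -0.046   0.167 ]]
[[ 0.557  -0.0023  0.0926]] [[ 0.5412 -0.0031  0.167 ]]
[[0.5547 0.0407 0.0926]] [[0.539  0.0398 0.167 ]]
[[0.5525 0.0836 0.0926]] [[0.5367 0.0828 0.167 ]]
[-12.           0.0000977   -0.00092952]
time: 4.55
eef_pos: [0.4275, -0.2274, 0.0302]
orientation: [0.699, 0.715, -0.0, -0.002]
ft_force: [-0.1, 0.5, 0.5]
gripper_width: 1.0
grip_force: 0.0
```

```bash
Z='{"linear":[0,0,0],"turn":[0,0,0]}'; python3 -m pendant '[{"linear":[0,0,0],"turn":[0,0,0]},{"linear":[0,0,0],"turn":[0,0,0]},{"linear":[0,0,0],"turn":[0,0,0]},{"linear":[0,0,0],"turn":[0,0,0]},{"linear":[0,0,0],"turn":[0,0,0]}]' 255 40 | tail -2;  python3 -m pendant '[{"linear":[0,0,0],"turn":[0,0,0]},{"linear":[0,0,0],"turn":[0,0,0]},{"linear":[0,0,0],"turn":[0,0,0]},{"linear":[0,0,0],"turn":[0,0,0]},{"linear":[0,0,0],"turn":[0,0,0]}]'
```

```text
gripper_width: 0.585
grip_force: 0.0
time: 5.55
eef_pos: [0.4283, -0.2284, 0.0326]
orientation: [0.699, 0.715, -0.0, -0.0]
ft_force: [-0.6, -0.5, -0.7]
gripper_width: 0.156
grip_force: 40.0
```

```bash
cat >> h.py <<'E'
T=bayT(*np.load('bay.npy'));MB=np.c_[T[:3,1],T[:3,0],-T[:3,2]]
def gob(x,y,z): go(tf(T,[[x,y,z]])[0],MB)
E
python3 -m pendant '[{"linear":[0,0,-40],"turn":[0,0,0]},{"linear":[0,0,-80],"turn":[0,0,0]},{"linear":[0,0,-120],"turn":[0,0,0]},{"linear":[0,0,-150],"turn":[0,0,0]},{"linear":[0,0,-150],"turn":[0,0,0]}]'; python3 -c "
from h import *
gob(-.003,-.0645,.110)"
```

```text
time: 6.05
eef_pos: [0.4305, -0.2296, 0.1863]
orientation: [0.699, 0.715, 0.001, 0.004]
ft_force: [-1.1, -0.9, -1.3]
gripper_width: 0.159
grip_force: 40.0
t 6.0 lin [181.  117.2  19.4] turn [-11.6   0.4  -1.7] q [-0.51  0.27  1.96  0.    0.9  -0.54]
```

```bash
python3 -m pendant '[{"linear":[36,23,0],"turn":[-2.4,0,-0.4]},{"linear":[72,47,0],"turn":[-4.7,0,-0.7]},{"linear":[108,70,0],"turn":[-7,0,-1]},{"linear":[145,94,5],"turn":[-9.5,0.2,-1.5]},{"linear":[181,117,15],"turn":[-11.8,0.2,-1.7]}]' >/dev/null; python3 -m pendant '[{"linear":[0,0,0],"turn":[0,0,0]},{"linear":[0,0,0],"turn":[0,0,0]},{"linear":[0,0,0],"turn":[0,0,0]}]'; python3 -c "
from h import *
gob(-.003,-.0645,.110)
snap('wrist','w4')"
```

```text
time: 6.85
eef_pos: [0.5402, -0.0453, 0.1667]
orientation: [0.685, 0.722, 0.074, 0.07]
ft_force: [0.2, -0.3, -2.3]
gripper_width: 0.155
grip_force: 40.0
t 6.8 lin [-0.9  3.2  0.4] turn [-0.3 -0.  -0. ] q [-0.13  0.3   1.99  0.06  0.65 -0.22]
```

View pics/w4.png

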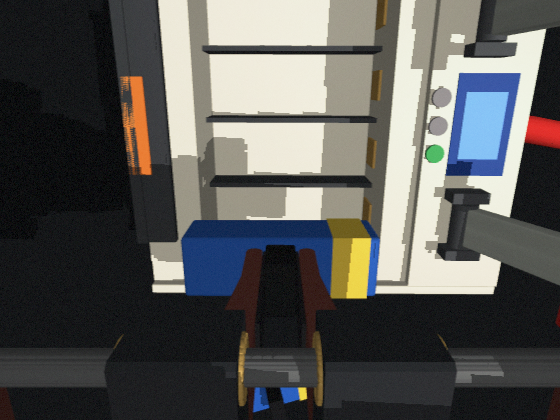

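Run:
```python
from h import *
from scipy.optimize import least_squares
im,C=load('wrist','w4')
P=np.array([[x,y,24] for y in(43,0,-43) for x in(-55,55)])/1000
uv=np.array([[203,49],[382,48],[208,119],[376,119],[211,181],[371,181]])
f=lambda v:(proj(C,tf(bayT(*v),P))-uv).ravel()
v0=np.load('bay.npy');print(np.round(f(v0).reshape(-1,2),1).tolist())
r=least_squares(f,v0);print(r.x,r.x-v0,np.round(r.fun.reshape(-1,2),1).tolist())
```

```text
[[-1.0, -0.5], [0.6, 0.6], [-2.0, 1.6], [1.1, 1.8], [-1.3, 4.4], [1.1, 4.8]]
[0.56603518 0.02092762 0.05553875] [0.00016946 0.00119023 0.00246445] [[-0.9, -2.3], [0.9, -1.7], [-1.7, -0.1], [1.6, -0.2], [-0.9, 2.9], [1.7, 2.9]]
```

```bash
python3 -c "
import numpy as np;np.save('bay.npy',[.566,.0204,.054])"; python3 -m pendant '[{"linear":[0,3,15],"turn":[-0.2,0,0]},{"linear":[0,3,30],"turn":[-0.2,0,0]},{"linear":[0,3,45],"turn":[-0.2,0,0]},{"linear":[0,3,60],"turn":[-0.2,0,0]},{"linear":[0,3,60],"turn":[-0.2,0,0]}]';python3 -m pendant '[{"linear":[0,0,5],"turn":[0,0,0]},{"linear":[0,0,10],"turn":[0,0,0]},{"linear":[0,0,14],"turn":[0,0,0]},{"linear":[0,0,14],"turn":[0,0,0]}]';  python3 -c "
from h import *
gob(-.003,-.0645,.033)
snap('wrist','w5')"
```

```text
time: 7.4
eef_pos: [0.5552, -0.0447, 0.1077]
orientation: [0.685, 0.721, 0.075, 0.071]
ft_force: [0.3, -0.4, -1.9]
gripper_width: 0.151
grip_force: 40.0
time: 7.8
eef_pos: [0.5591, -0.0438, 0.0956]
orientation: [0.684, 0.722, 0.076, 0.072]
ft_force: [-0.4, -0.3, -2.4]
gripper_width: 0.157
grip_force: 40.0
t 7.8 lin [-0.8 -0.3  4. ] turn [-0.  -0.  -0.1] q [-0.12  0.45  1.99  0.08  0.49 -0.24]
```

```bash
python3 -m pendant '[{"linear":[-0.5,0,2],"turn":[0,0,0]},{"linear":[-0.5,0,4],"turn":[0,0,0]},{"linear":[-0.5,0,4],"turn":[0,0,0]},{"linear":[-0.5,0,4],"turn":[0,0,0]}]';python3 -m pendant '[{"linear":[0,0,0],"turn":[0,0,0]},{"linear":[0,0,0],"turn":[0,0,0]},{"linear":[0,0,0],"turn":[0,0,0]},{"linear":[0,0,0],"turn":[0,0,0]},{"linear":[0,0,0],"turn":[0,0,0]}]' 139; python3 -m pendant '[{"linear":[0,0,-25],"turn":[0,0,0]},{"linear":[0,0,-60],"turn":[0,0,0]},{"linear":[0,0,-100],"turn":[0,0,0]},{"linear":[0,0,-110],"turn":[0,0,0]}]' 139;  python3 -c "
from h import *
snap('wrist','w5')
go([.50,-.32,.25],down(np.radians(91)))"
```

```text
time: 8.25
eef_pos: [0.56, -0.0442, 0.0919]
orientation: [0.684, 0.722, 0.076, 0.072]
ft_force: [-0.3, 1.7, -2.6]
gripper_width: 0.153
grip_force: 40.0
time: 8.75
eef_pos: [0.5601, -0.0442, 0.092]
orientation: [0.684, 0.722, 0.076, 0.072]
ft_force: [-0.3, 0.2, 0.2]
gripper_width: 0.453
grip_force: 0.0
time: 9.15
eef_pos: [0.5386, -0.0458, 0.2034]
orientation: [0.684, 0.721, 0.078, 0.074]
ft_force: [1.3, 0.3, 0.3]
gripper_width: 0.456
grip_force: 0.0
t 9.2 lin [-271.8  -41.9  -56.9] turn [12.3 -0.2  2. ] q [-0.13  0.24  1.98  0.06  0.71 -0.22]
```

View pics/w5.png

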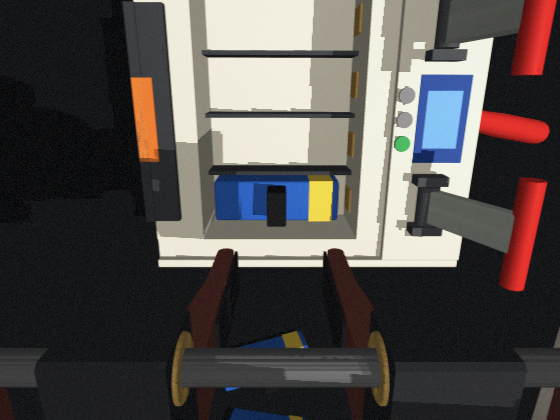

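```bash
python3 -m pendant '[{"linear":[-41,5,-10],"turn":[2.4,0,-1.6]},{"linear":[-82,11,-20],"turn":[4.8,0.2,-3.2]},{"linear":[-123,16,-21],"turn":[7.2,0.5,-5]},{"linear":[-165,22,-21],"turn":[9.6,0.7,-6.6]},{"linear":[-206,27,-21],"turn":[12,0.9,-8.3]}]' 0 >/dev/null; python3 -m pendant '[{"linear":[0,0,0],"turn":[0,0,0]},{"linear":[0,0,0],"turn":[0,0,0]},{"linear":[0,0,0],"turn":[0,0,0]}]' >/dev/null;  python3 -c "
from h import *
im,C=snap('wrist','w6')
for P in [(.5719,-.2503,.02),(.5809,-.3556,.02),(.4476,-.3594,.02)]:
  p=proj(C,P)[0]; print(p,fitpack(im,C,p))
go([.5719,-.2503,.032],down(np.radians(101.4)))"
```

```text
[283.15513388 178.99183874] (np.float64(0.5716), np.float64(-0.2503), np.float64(11.52), np.float64(0.111))
[271.66080088 274.29815764] (np.float64(0.5804), np.float64(-0.3555), np.float64(-19.19), np.float64(0.029))
[147.44676776 254.73755843] (np.float64(0.4481), np.float64(-0.3592), np.float64(-7.69), np.float64(0.058))
t 10.1 lin [ -2.6   2.4 192.6] turn [-0.1 -0.1  0. ] q [-0.43  0.42  1.63  0.    1.09 -0.63]
```

```bash
python3 -m pendant '[{"linear":[-1,1,45],"turn":[0,0,0]},{"linear":[-2,2,90],"turn":[0,0,0]},{"linear":[-2.5,2.3,135],"turn":[0,0,0]},{"linear":[-2.5,2.3,175],"turn":[0,0,0]},{"linear":[-2.5,2.3,192],"turn":[0,0,0]}]'>/dev/null;  python3 -m pendant '[{"linear":[0,0,0],"turn":[0,0,0]},{"linear":[0,0,0],"turn":[0,0,0]},{"linear":[0,0,0],"turn":[0,0,0]},{"linear":[0,0,0],"turn":[0,0,0]},{"linear":[0,0,0],"turn":[0,0,0]}]' 255 40 | tail -2;  python3 -m pendant '[{"linear":[0,0,0],"turn":[0,0,0]},{"linear":[0,0,0],"turn":[0,0,0]},{"linear":[0,0,0],"turn":[0,0,0]},{"linear":[0,0,0],"turn":[0,0,0]}]';python3 -m pendant '[{"linear":[0,0,-40],"turn":[0,0,0]},{"linear":[0,0,-80],"turn":[0,0,0]},{"linear":[0,0,-120],"turn":[0,0,0]},{"linear":[0,0,-150],"turn":[0,0,0]},{"linear":[0,0,-150],"turn":[0,0,0]}]'; python3 -c "
from h import *
gob(-.003,-.0215,.120)"
```

```text
gripper_width: 0.582
grip_force: 0.0
time: 11.45
eef_pos: [0.5728, -0.2519, 0.0336]
orientation: [0.634, 0.774, 0.0, -0.0]
ft_force: [0.3, -0.3, 0.2]
gripper_width: 0.217
grip_force: 0.0
time: 11.95
eef_pos: [0.5755, -0.2532, 0.1885]
orientation: [0.634, 0.774, 0.001, 0.004]
ft_force: [0.4, 0.3, -0.0]
gripper_width: 0.008
grip_force: 0.0
t 11.9 lin [252.9  13.9  10.8] turn [-11.6  -0.7   8.3] q [-0.43  0.46  1.65  0.    1.02 -0.63]
```

```bash
python3 -m pendant '[{"linear":[0,0,0],"turn":[0,0,0]},{"linear":[0,0,0],"turn":[0,0,0]},{"linear":[0,0,0],"turn":[0,0,0]},{"linear":[0,0,0],"turn":[0,0,0]},{"linear":[0,0,0],"turn":[0,0,0]}]' 0|tail -2;python3 -m pendant '[{"linear":[0,0,0],"turn":[0,0,0]},{"linear":[0,0,0],"turn":[0,0,0]},{"linear":[0,0,0],"turn":[0,0,0]},{"linear":[0,0,0],"turn":[0,0,0]},{"linear":[0,0,0],"turn":[0,0,0]}]' 0|tail -2; python3 -c "
from h import *
im,C=snap('wrist','w7')
p=proj(C,(.5716,-.2503,.02))[0]
r=fitpack(im,C,p);print(r)
go([r[0],r[1],.032],down(np.radians(90+r[2])))"
```

```text
gripper_width: 0.419
grip_force: 0.0
gripper_width: 0.875
grip_force: 0.0
(np.float64(0.5684), np.float64(-0.2508), np.float64(11.39), np.float64(0.023))
t 13.0 lin [  2.   -4.1 151.7] turn [-0. -0. -0.] q [-0.43  0.47  1.66  0.    1.02 -0.63]
```

```bash
python3 -m pendant '[{"linear":[2,-3,45],"turn":[0,0,0]},{"linear":[2,-3,90],"turn":[0,0,0]},{"linear":[2,-3,130],"turn":[0,0,0]},{"linear":[2,-3,152],"turn":[0,0,0]},{"linear":[2,-3,152],"turn":[0,0,0]}]'>/dev/null;  python3 -m pendant '[{"linear":[0,0,0],"turn":[0,0,0]},{"linear":[0,0,0],"turn":[0,0,0]},{"linear":[0,0,0],"turn":[0,0,0]},{"linear":[0,0,0],"turn":[0,0,0]},{"linear":[0,0,0],"turn":[0,0,0]}]' 255 40 | tail -2;  python3 -m pendant '[{"linear":[0,0,0],"turn":[0,0,0]},{"linear":[0,0,0],"turn":[0,0,0]},{"linear":[0,0,0],"turn":[0,0,0]},{"linear":[0,0,0],"turn":[0,0,0]},{"linear":[0,0,0],"turn":[0,0,0]}]'; python3 -m pendant '[{"linear":[0,0,0],"turn":[0,0,0]},{"linear":[0,0,0],"turn":[0,0,0]}]'|tail -2;python3 -m pendant '[{"linear":[0,0,-40],"turn":[0,0,0]},{"linear":[0,0,-80],"turn":[0,0,0]},{"linear":[0,0,-120],"turn":[0,0,0]},{"linear":[0,0,-150],"turn":[0,0,0]},{"linear":[0,0,-150],"turn":[0,0,0]}]'; python3 -c "
from h import *
gob(-.003,-.0215,.120)"
```

```text
gripper_width: 0.584
grip_force: 0.0
time: 14.5
eef_pos: [0.5695, -0.2505, 0.0316]
orientation: [0.634, 0.774, 0.0, -0.0]
ft_force: [-0.0, 0.4, -0.5]
gripper_width: 0.155
grip_force: 40.0
gripper_width: 0.155
grip_force: 40.0
time: 15.2
eef_pos: [0.572, -0.2518, 0.186]
orientation: [0.634, 0.774, 0.001, 0.003]
ft_force: [-0.2, 0.0, -2.2]
gripper_width: 0.155
grip_force: 40.0
t 15.2 lin [250.8  17.    8.5] turn [-11.6  -0.7   8.3] q [-0.43  0.46  1.66  0.    1.01 -0.63]
```

```bash
python3 -m pendant '[{"linear":[48,3,0],"turn":[-2.4,0,1.6]},{"linear":[96,6,0],"turn":[-4.8,-0.2,3.2]},{"linear":[144,9,0],"turn":[-7.2,-0.5,5]},{"linear":[192,12,2],"turn":[-9.6,-0.7,6.6]},{"linear":[238,17,6],"turn":[-11.8,-0.7,8.3]}]' >/dev/null; python3 -m pendant '[{"linear":[12,0,0],"turn":[0,0,0]},{"linear":[12,0,0],"turn":[0,0,0]},{"linear":[12,0,0],"turn":[0,0,0]},{"linear":[12,0,0],"turn":[0,0,0]}]';python3 -c "
from h import *
gob(-.003,-.0215,.033)"
```

```text
time: 16.1
eef_pos: [0.5387, -0.0028, 0.1753]
orientation: [0.685, 0.721, 0.075, 0.069]
ft_force: [0.1, -0.4, -1.4]
gripper_width: 0.157
grip_force: 40.0
t 16.1 lin [-0.   1.4 85.7] turn [-0.3 -0.2 -0.1] q [-0.04  0.28  2.    0.04  0.66 -0.12]
```

Lower 83, check, release, retreat, and look towards the remaining packs.

```bash
python3 -m pendant '[{"linear":[0,1,20],"turn":[-0.2,0,0]},{"linear":[0,1,40],"turn":[-0.2,0,0]},{"linear":[0,1,58],"turn":[-0.2,0,0]},{"linear":[0,1,70],"turn":[-0.2,0,0]},{"linear":[0,1,78],"turn":[-0.2,0,0]}]'|sed -n 4p;python3 -m pendant '[{"linear":[0,0,3],"turn":[0,0,0]},{"linear":[0,0,6],"turn":[0,0,0]},{"linear":[0,0,7],"turn":[0,0,0]},{"linear":[0,0,7],"turn":[0,0,0]}]'; python3 -c "
from h import *
gob(-.003,-.0215,.033)"
```

```text
ft_force: [0.4, 0.3, -2.2]
time: 17.0
eef_pos: [0.5572, -0.0007, 0.0932]
orientation: [0.684, 0.722, 0.077, 0.071]
ft_force: [0.2, 0.1, -2.1]
gripper_width: 0.163
grip_force: 40.0
t 17.0 lin [-0.9 -0.2  1.6] turn [ 0.  -0.2 -0.1] q [-0.03  0.45  2.    0.05  0.48 -0.13]
```

```bash
python3 -m pendant '[{"linear":[-0.5,0,1.5],"turn":[0,0,0]},{"linear":[-0.5,0,1.5],"turn":[0,0,0]}]' | sed -n 4p;python3 -m pendant '[{"linear":[0,0,0],"turn":[0,0,0]},{"linear":[0,0,0],"turn":[0,0,0]},{"linear":[0,0,0],"turn":[0,0,0]},{"linear":[0,0,0],"turn":[0,0,0]},{"linear":[0,0,0],"turn":[0,0,0]}]' 139|tail -2; python3 -m pendant '[{"linear":[0,0,-25],"turn":[0,0,0]},{"linear":[0,0,-60],"turn":[0,0,0]},{"linear":[0,0,-100],"turn":[0,0,0]},{"linear":[0,0,-120],"turn":[0,0,0]}]' 139;  python3 -c "
from h import *
snap('wrist','w8')
go([.58,-.355,.22],down(np.radians(70.8)))"
```

```text
ft_force: [-0.4, -0.5, -2.4]
gripper_width: 0.456
grip_force: 0.0
time: 18.1
eef_pos: [0.533, -0.003, 0.2117]
orientation: [0.684, 0.722, 0.078, 0.072]
ft_force: [1.2, -0.3, 0.7]
gripper_width: 0.457
grip_force: 0.0
t 18.1 lin [-353.9   28.1   -1.2] turn [12.2 -2.6 22.2] q [-0.04  0.21  1.98  0.03  0.73 -0.12]
```

```bash
python3 -m pendant '[{"linear":[-48,4,0],"turn":[0,0,0]},{"linear":[-96,8,0],"turn":[0,0,0]},{"linear":[-144,12,0],"turn":[0,0,0]},{"linear":[-192,16,0],"turn":[0,0,0]},{"linear":[-240,20,-1],"turn":[0,0,0]}]' 0 >/dev/null; python3 -m pendant '[{"linear":[-38,3,0],"turn":[4,-0.8,7]},{"linear":[-76,6,0],"turn":[8,-1.7,14.5]},{"linear":[-114,8,0],"turn":[12.2,-2.6,22.2]},{"linear":[-114,8,0],"turn":[12.2,-2.6,22.2]},{"linear":[-114,8,0],"turn":[12.2,-2.6,22.2]}]' >/dev/null;  python3 -m pendant '[{"linear":[0,0,0],"turn":[0,0,0]},{"linear":[0,0,0],"turn":[0,0,0]}]'|tail -2; python3 -c "
from h import *
im,C=snap('wrist','w9')
for P in [(.5804,-.3555,.02),(.4476,-.3594,.02)]:
  p=proj(C,P)[0]; r=fitpack(im,C,p);print(p,r)
  go([r[0],r[1],.032],down(np.radians(90+r[2])))"
```

```text
gripper_width: 1.001
grip_force: 0.0
[285.31205679 179.03211388] (np.float64(0.5806), np.float64(-0.3552), np.float64(-19.08), np.float64(0.018))
t 19.4 lin [-1.000e-01  4.000e+00  1.824e+02] turn [-0.4  0.1 -0.1] q [-0.57  0.51  1.51 -0.    1.13 -0.23]
[161.65103175 224.43928041] (np.float64(0.4479), np.float64(-0.3597), np.float64(-8.77), np.float64(0.032))
t 19.4 lin [ -47.9 -119.8  183.3] turn [ -0.4   0.1 -10.4] q [-0.57  0.51  1.51 -0.    1.13 -0.23]
```

```bash
python3 -m pendant '[{"linear":[0,2,45],"turn":[-0.3,0,0]},{"linear":[0,3,90],"turn":[-0.3,0,0]},{"linear":[0,3,135],"turn":[-0.3,0,0]},{"linear":[0,3,170],"turn":[-0.3,0,0]},{"linear":[0,3,183],"turn":[-0.3,0,0]}]'>/dev/null;  python3 -m pendant '[{"linear":[0,0,0],"turn":[0,0,0]},{"linear":[0,0,0],"turn":[0,0,0]},{"linear":[0,0,0],"turn":[0,0,0]},{"linear":[0,0,0],"turn":[0,0,0]},{"linear":[0,0,0],"turn":[0,0,0]}]' 255 40 | tail -2;  python3 -m pendant '[{"linear":[0,0,0],"turn":[0,0,0]},{"linear":[0,0,0],"turn":[0,0,0]},{"linear":[0,0,0],"turn":[0,0,0]},{"linear":[0,0,0],"turn":[0,0,0]},{"linear":[0,0,0],"turn":[0,0,0]}]'; python3 -m pendant '[{"linear":[0,0,0],"turn":[0,0,0]},{"linear":[0,0,0],"turn":[0,0,0]}]'|tail -2;python3 -m pendant '[{"linear":[0,0,-40],"turn":[0,0,0]},{"linear":[0,0,-80],"turn":[0,0,0]},{"linear":[0,0,-120],"turn":[0,0,0]},{"linear":[0,0,-150],"turn":[0,0,0]},{"linear":[0,0,-150],"turn":[0,0,0]}]'; python3 -c "
from h import *
gob(-.003,.0215,.125)"
```

```text
gripper_width: 0.587
grip_force: 0.0
time: 20.9
eef_pos: [0.5802, -0.3561, 0.0313]
orientation: [0.815, 0.579, -0.001, 0.0]
ft_force: [1.1, -0.4, -1.3]
gripper_width: 0.159
grip_force: 40.0
gripper_width: 0.159
grip_force: 40.0
time: 21.6
eef_pos: [0.5824, -0.357, 0.186]
orientation: [0.815, 0.579, 0.0, 0.004]
ft_force: [0.6, -0.4, -2.0]
gripper_width: 0.154
grip_force: 40.0
t 21.6 lin [ 359.8 -174.8    1.8] turn [-11.6   2.6 -22.2] q [-0.57  0.54  1.52 -0.    1.07 -0.23]
```

```bash
python3 -m pendant '[{"linear":[43,-21,0],"turn":[0,0,0]},{"linear":[86,-42,0],"turn":[0,0,0]},{"linear":[130,-63,0],"turn":[0,0,0]},{"linear":[173,-84,0],"turn":[0,0,0]},{"linear":[216,-105,0],"turn":[0,0,0]}]' >/dev/null; python3 -m pendant '[{"linear":[36,-17,0],"turn":[-2.9,0.7,-5.5]},{"linear":[72,-35,0],"turn":[-5.8,1.3,-11]},{"linear":[108,-52,0],"turn":[-8.7,2,-16.6]},{"linear":[144,-70,2],"turn":[-11.6,2.6,-22.2]},{"linear":[144,-70,2],"turn":[-11.6,2.6,-22.2]}]' >/dev/null;  python3 -m pendant '[{"linear":[0,0,0],"turn":[0,0,0]},{"linear":[0,0,0],"turn":[0,0,0]},{"linear":[0,0,0],"turn":[0,0,0]}]'; python3 -c "
from h import *
gob(-.003,.0215,.033)"
```

```text
time: 22.9
eef_pos: [0.5341, 0.0408, 0.1783]
orientation: [0.685, 0.721, 0.075, 0.069]
ft_force: [-0.2, -0.2, -1.8]
gripper_width: 0.159
grip_force: 40.0
t 22.9 lin [-0.9  3.1 89.1] turn [-0.4 -0.2 -0.2] q [ 0.05  0.28  2.    0.01  0.66 -0.  ]
```

```bash
python3 -m pendant '[{"linear":[-1,2,20],"turn":[-0.3,0,0]},{"linear":[-1,2,40],"turn":[-0.3,0,0]},{"linear":[-1,2,60],"turn":[-0.3,0,0]},{"linear":[-1,2,73],"turn":[-0.3,0,0]},{"linear":[-1,2,80],"turn":[-0.3,0,0]}]'|sed -n 4p;python3 -m pendant '[{"linear":[0,0,3],"turn":[0,0,0]},{"linear":[0,0,6],"turn":[0,0,0]},{"linear":[0,0,8],"turn":[0,0,0]},{"linear":[0,0,8],"turn":[0,0,0]}]'|sed -n 4,6p;python3 -m pendant '[{"linear":[0,0,1],"turn":[0,0,0]},{"linear":[0,0,1],"turn":[0,0,0]}]'|sed -n 2,4p; python3 -c "
from h import *
gob(-.003,.0215,.033)"
```

```text
ft_force: [0.3, 0.5, -3.4]
ft_force: [-0.5, 0.7, -1.1]
gripper_width: 0.156
grip_force: 40.0
eef_pos: [0.5539, 0.0423, 0.0922]
orientation: [0.684, 0.722, 0.077, 0.071]
ft_force: [-0.2, 0.8, -2.9]
t 24.0 lin [-1.   1.   0.7] turn [ 0.  -0.2 -0.1] q [ 0.05  0.45  2.01  0.01  0.47 -0.01]
```

```bash
python3 -m pendant '[{"linear":[-0.5,0,0.5],"turn":[0,0,0]},{"linear":[-0.5,0,0.5],"turn":[0,0,0]},{"linear":[-0.5,0,0.5],"turn":[0,0,0]},{"linear":[-0.5,0,0.5],"turn":[0,0,0]},{"linear":[-0.5,0,0.5],"turn":[0,0,0]}]' 139|tail -2; python3 -m pendant '[{"linear":[0,0,-25],"turn":[0,0,0]},{"linear":[0,0,-60],"turn":[0,0,0]},{"linear":[0,0,-100],"turn":[0,0,0]},{"linear":[0,0,-120],"turn":[0,0,0]}]' 139 >/dev/null;  python3 -c "
from h import *
snap('wrist','w10')
go([.448,-.36,.22],down(np.radians(81.2)))"
```

```text
gripper_width: 0.451
grip_force: 0.0
t 24.9 lin [-395.1  -99.9  -29.6] turn [12.3 -1.5 11.8] q [ 0.05  0.21  1.99  0.01  0.73 -0.01]
```

View pics/w10.png

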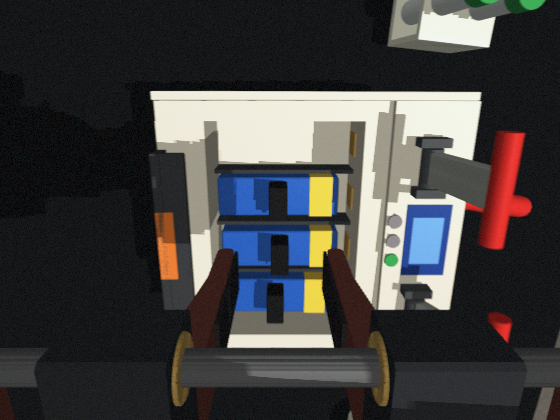

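```bash
python3 -m pendant '[{"linear":[-47,-10,-6],"turn":[0,0,0]},{"linear":[-94,-20,-10],"turn":[0,0,0]},{"linear":[-141,-30,-12],"turn":[0,0,0]},{"linear":[-188,-40,-14],"turn":[0,0,0]},{"linear":[-235,-50,-18],"turn":[0,0,0]}]' 0 >/dev/null; python3 -m pendant '[{"linear":[-40,-12,-3],"turn":[3,-0.4,3]},{"linear":[-80,-25,-6],"turn":[6,-0.8,6]},{"linear":[-120,-37,-9],"turn":[9,-1.2,9]},{"linear":[-160,-50,-12],"turn":[12.3,-1.5,11.8]},{"linear":[-160,-50,-12],"turn":[12.3,-1.5,11.8]}]' >/dev/null;  python3 -m pendant '[{"linear":[0,0,0],"turn":[0,0,0]},{"linear":[0,0,0],"turn":[0,0,0]},{"linear":[0,0,0],"turn":[0,0,0]}]'|tail -2; python3 -c "
from h import *
im,C=snap('wrist','w11')
P=(.4476,-.3594,.02)
p=proj(C,P)[0]; r=fitpack(im,C,p);print(p,r)
go([r[0],r[1],.032],down(np.radians(90+r[2])))"
```

```text
gripper_width: 0.996
grip_force: 0.0
[283.62647629 178.48949493] (np.float64(0.4473), np.float64(-0.3591), np.float64(-8.55), np.float64(0.104))
t 26.3 lin [1.000e-01 2.200e+00 1.839e+02] turn [-0.4  0.1 -0.2] q [-0.7   0.36  1.75 -0.01  1.04 -0.54]
```

```bash
python3 -m pendant '[{"linear":[0,2,45],"turn":[-0.3,0,0]},{"linear":[0,2,90],"turn":[-0.3,0,0]},{"linear":[0,2,135],"turn":[-0.3,0,0]},{"linear":[0,2,170],"turn":[-0.3,0,0]},{"linear":[0,2,183],"turn":[-0.3,0,0]}]'>/dev/null;  python3 -m pendant '[{"linear":[0,0,0],"turn":[0,0,0]},{"linear":[0,0,0],"turn":[0,0,0]},{"linear":[0,0,0],"turn":[0,0,0]},{"linear":[0,0,0],"turn":[0,0,0]},{"linear":[0,0,0],"turn":[0,0,0]}]' 255 40 | tail -2;  python3 -m pendant '[{"linear":[0,0,0],"turn":[0,0,0]},{"linear":[0,0,0],"turn":[0,0,0]},{"linear":[0,0,0],"turn":[0,0,0]},{"linear":[0,0,0],"turn":[0,0,0]},{"linear":[0,0,0],"turn":[0,0,0]}]'; python3 -m pendant '[{"linear":[0,0,0],"turn":[0,0,0]},{"linear":[0,0,0],"turn":[0,0,0]}]'|tail -2;python3 -m pendant '[{"linear":[0,0,-40],"turn":[0,0,0]},{"linear":[0,0,-80],"turn":[0,0,0]},{"linear":[0,0,-120],"turn":[0,0,0]},{"linear":[0,0,-150],"turn":[0,0,0]},{"linear":[0,0,-150],"turn":[0,0,0]}]'; python3 -c "
from h import *
gob(-.003,.0645,.125)"
```

```text
gripper_width: 0.587
grip_force: 0.0
time: 27.8
eef_pos: [0.4471, -0.3605, 0.0329]
orientation: [0.759, 0.651, -0.001, 0.0]
ft_force: [-0.1, -0.3, 0.5]
gripper_width: 0.158
grip_force: 40.0
gripper_width: 0.157
grip_force: 40.0
time: 28.5
eef_pos: [0.4492, -0.3619, 0.1871]
orientation: [0.759, 0.651, -0.0, 0.004]
ft_force: [1.2, 0.3, -2.8]
gripper_width: 0.157
grip_force: 40.0
t 28.5 lin [452.8  15.3   3.1] turn [-11.7   1.6 -11.8] q [-0.7   0.39  1.77 -0.    0.97 -0.54]
```

```bash
python3 -m pendant '[{"linear":[48,0,0],"turn":[0,0,0]},{"linear":[96,0,0],"turn":[0,0,0]},{"linear":[144,0,0],"turn":[0,0,0]},{"linear":[192,0,0],"turn":[0,0,0]},{"linear":[240,0,0],"turn":[0,0,0]}]' >/dev/null; python3 -m pendant '[{"linear":[43,3,0],"turn":[-2.4,0.3,-2.4]},{"linear":[86,6,0],"turn":[-4.7,0.6,-4.7]},{"linear":[129,9,0],"turn":[-7,1,-7]},{"linear":[172,12,2],"turn":[-9.4,1.3,-9.4]},{"linear":[213,15,3],"turn":[-11.7,1.6,-11.8]}]' >/dev/null;  python3 -m pendant '[{"linear":[0,0,0],"turn":[0,0,0]},{"linear":[0,0,0],"turn":[0,0,0]},{"linear":[0,0,0],"turn":[0,0,0]},{"linear":[0,0,0],"turn":[0,0,0]}]'; python3 -c "
from h import *
gob(-.003,.0645,.033)"
```

```text
time: 29.9
eef_pos: [0.5311, 0.0839, 0.1787]
orientation: [0.685, 0.721, 0.075, 0.068]
ft_force: [-0.2, -0.5, -1.5]
gripper_width: 0.155
grip_force: 40.0
t 29.9 lin [-1.2  3.6 89.6] turn [-0.4 -0.3 -0.2] q [ 0.14  0.28  1.99 -0.02  0.67  0.11]
```

```bash
python3 -m pendant '[{"linear":[-1.5,3,20],"turn":[-0.3,0,0]},{"linear":[-1.5,3,40],"turn":[-0.3,0,0]},{"linear":[-1.5,3,60],"turn":[-0.3,0,0]},{"linear":[-1.5,3,73],"turn":[-0.3,0,0]},{"linear":[-1.5,3,80],"turn":[-0.3,0,0]}]'|sed -n 4p;python3 -m pendant '[{"linear":[0,0,3],"turn":[0,0,0]},{"linear":[0,0,6],"turn":[0,0,0]},{"linear":[0,0,8],"turn":[0,0,0]},{"linear":[0,0,8],"turn":[0,0,0]}]'|sed -n 4,6p;python3 -m pendant '[{"linear":[0,0,1],"turn":[0,0,0]},{"linear":[0,0,1],"turn":[0,0,0]}]'|sed -n 2,4p; python3 -c "
from h import *
gob(-.003,.0645,.033)"
```

```text
ft_force: [0.8, 0.8, -2.2]
ft_force: [-0.3, 0.6, -1.3]
gripper_width: 0.159
grip_force: 40.0
eef_pos: [0.5526, 0.0853, 0.0929]
orientation: [0.684, 0.722, 0.078, 0.07]
ft_force: [0.4, 0.0, -2.2]
t 31.0 lin [-1.  -0.1  1.2] turn [ 0.  -0.3 -0.1] q [ 0.14  0.45  2.   -0.03  0.48  0.11]
```

```bash
python3 -m pendant '[{"linear":[-0.5,0,0.7],"turn":[0,0,0]},{"linear":[-0.5,0,0.7],"turn":[0,0,0]},{"linear":[-0.5,0,0.7],"turn":[0,0,0]},{"linear":[-0.5,0,0.7],"turn":[0,0,0]},{"linear":[-0.5,0,0.7],"turn":[0,0,0]}]' 139|tail -2; python3 -m pendant '[{"linear":[0,0,-25],"turn":[0,0,0]},{"linear":[0,0,-60],"turn":[0,0,0]},{"linear":[0,0,-100],"turn":[0,0,0]},{"linear":[0,0,-140],"turn":[0,0,0]}]' 139 >/dev/null;  python3 -c "
from h import *
snap('wrist','w12')
go([.513,.337,.27],down(np.radians(83.7)))"
```

```text
gripper_width: 0.446
grip_force: 0.0
t 31.9 lin [254.7   8.3 -31. ] turn [12.4 -1.4  9.3] q [ 0.14  0.18  1.97 -0.02  0.78  0.1 ]
```

```bash
python3 -m pendant '[{"linear":[40,2,-8],"turn":[0,0,0]},{"linear":[80,3,-16],"turn":[3,0,2]},{"linear":[120,5,-24],"turn":[6,-0.5,4]},{"linear":[160,6,-31],"turn":[9,-1,6]},{"linear":[205,8,-31],"turn":[12.4,-1.4,9.3]}]' 0 >/dev/null; python3 -m pendant '[{"linear":[49,0,0],"turn":[0,0,0]},{"linear":[49,0,0],"turn":[0,0,0]},{"linear":[49,0,0],"turn":[0,0,0]},{"linear":[49,0,0],"turn":[0,0,0]},{"linear":[49,0,0],"turn":[0,0,0]}]' >/dev/null;  python3 -c "
from h import *
im,C=snap('wrist','w13');a,_=load('wrist','w12')
cv2.imwrite('pics/m1.png',cv2.resize(np.hstack([im,a[60:,100:]]),None,fx=.79,fy=.79) if 0 else im)
cv2.imwrite('pics/m1.png',np.vstack([im[:300,:],cv2.resize(a[80:380,60:],(560,300))]))
go([.513,.337,.27],down(np.radians(83.7)))"
```

```text
t 33.0 lin [ 1.8 -6.7 -8. ] turn [-0.5  0.2 -0.1] q [0.55 0.38 1.61 0.   1.17 0.66]
```

View pics/m1.png

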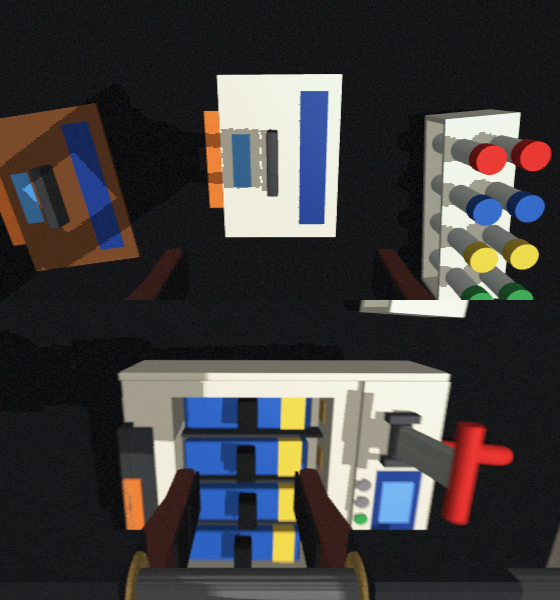

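Run:
```python
from h import *
from scipy.optimize import least_squares
im,C=load('wrist','w13')
uv=np.array([[217,75],[342,74],[336,237],[226,237],[204,111],[210,208]])
P=np.array([[-58,92,5],[74,92,5],[74,-92,5],[-58,-92,5],[-74,55,4],[-74,-55,4]])/1000
def Tc(v):
    X=np.eye(4);X[:3,:3]=R.from_euler('z',v[2]).as_matrix();X[:2,3]=v[:2];return X
f=lambda v:(proj(C,tf(Tc(v),P))-uv).ravel()
r=least_squares(f,[.513,.337,-.11]);print(r.x,np.degrees(r.x[2]),np.round(r.fun.reshape(-1,2),1).tolist())
print(proj(C,tf(Tc(r.x),[[-.006,.035,.029],[.006,.035,.029],[.006,-.035,.029],[-.006,-.035,.029]])))
go([r.x[0],r.x[1],.009],down(r.x[2]+np.pi/2))
```

```text
[ 0.50906995  0.34015014 -0.10222613] -5.857125678149765 [[-0.5, -0.3], [0.6, -0.3], [0.1, 0.2], [-0.5, 0.6], [-0.1, 0.1], [0.4, -0.0]]
[[266.08972699 132.02918102]
 [277.71507379 131.95277013]
 [278.32080239 197.14644385]
 [267.29350589 197.19821557]]
t 33.0 lin [  5.3  -8.9 253. ] turn [-0.5  0.2 -0.5] q [0.55 0.38 1.61 0.   1.17 0.66]
```

```bash
python3 -m pendant '[{"linear":[5,-8,45],"turn":[-0.4,0.2,-0.5]},{"linear":[5,-8,90],"turn":[-0.4,0.2,-0.5]},{"linear":[5,-8,135],"turn":[-0.4,0.2,-0.5]},{"linear":[5,-8,180],"turn":[-0.4,0.2,-0.5]},{"linear":[5,-8,210],"turn":[-0.4,0.2,-0.5]}]'>/dev/null;  python3 -m pendant '[{"linear":[0,0,0],"turn":[0,0,0]},{"linear":[0,0,0],"turn":[0,0,0]},{"linear":[0,0,0],"turn":[0,0,0]}]' |tail -2; python3 -c "
from h import *
go([.5091,.3402,.009],down(np.radians(90-5.86)))"
```

```text
gripper_width: 1.0
grip_force: 0.0
t 33.8 lin [-1.9 -2.6 45.2] turn [ 0.1 -0.2  0. ] q [0.57 0.63 1.74 0.   0.76 0.67]
```

```bash
python3 -m pendant '[{"linear":[-2,-2,15],"turn":[0,0,0]},{"linear":[-2,-2,30],"turn":[0,0,0]},{"linear":[-2,-2,40],"turn":[0,0,0]},{"linear":[-2,-2,45],"turn":[0,0,0]},{"linear":[-2,-2,45],"turn":[0,0,0]}]'|sed -n 2,4p;  python3 -m pendant '[{"linear":[0,0,0],"turn":[0,0,0]},{"linear":[0,0,0],"turn":[0,0,0]},{"linear":[0,0,0],"turn":[0,0,0]},{"linear":[0,0,0],"turn":[0,0,0]},{"linear":[0,0,0],"turn":[0,0,0]}]' 255 60 | tail -2;  python3 -m pendant '[{"linear":[0,0,0],"turn":[0,0,0]},{"linear":[0,0,0],"turn":[0,0,0]},{"linear":[0,0,0],"turn":[0,0,0]},{"linear":[0,0,0],"turn":[0,0,0]},{"linear":[0,0,0],"turn":[0,0,0]}]'; python3 -m pendant '[{"linear":[0,0,0],"turn":[0,0,0]},{"linear":[0,0,0],"turn":[0,0,0]}]'; python3 -c "
from h import *
go([.5091,.3402,.009],down(np.radians(90-5.86)))"
```

```text
eef_pos: [0.5076, 0.3392, 0.006]
orientation: [0.742, 0.67, -0.001, -0.001]
ft_force: [-0.3, -0.1, 0.9]
gripper_width: 0.584
grip_force: 0.0
time: 35.3
eef_pos: [0.5082, 0.3395, 0.007]
orientation: [0.742, 0.67, 0.0, -0.001]
ft_force: [0.3, 0.2, 0.0]
gripper_width: 0.132
grip_force: 60.0
time: 35.5
eef_pos: [0.5081, 0.3395, 0.0069]
orientation: [0.742, 0.67, 0.0, -0.001]
ft_force: [0.6, 1.1, 0.2]
gripper_width: 0.132
grip_force: 60.0
t 35.5 lin [ 0.8  0.9 -2.1] turn [-0.  -0.1  0.1] q [0.57 0.7  1.75 0.   0.68 0.67]
```

```bash
cat >> h.py <<'E'
TCPC=np.array([0,-.0007,.007]) # TCP in the cover frame
def cov(th,lx,lz,y=0):
    Rc=R.from_euler('y',-th,degrees=True).as_matrix(); o=np.array([lx,y,lz])-Rc@[-.074,0,0]
    p=tf(T,[o+Rc@TCPC])[0]; M=T[:3,:3]@Rc; go(p,np.c_[M[:,1],M[:,0],-M[:,2]])
def covnow():
    st=manip.read_state();A=R.from_quat(st['orientation']).as_matrix();M=np.c_[A[:,1],A[:,0],-A[:,2]]
    B=T[:3,:3].T@M;o=T[:3,:3].T@(st['eef_pos']-M@TCPC-T[:3,3])
    print('lip',np.round(1e3*(o+B@[-.074,0,0]),1),'top',np.round(1e3*(o+B@[.074,0,0]),1),'eul',np.round(R.from_matrix(B).as_euler('zyx',degrees=True),2),'f',np.round(T[:3,:3].T@st['ft_force'],1))
E
python3 -m pendant '[{"linear":[0,0,-40],"turn":[0,0,0]},{"linear":[0,0,-80],"turn":[0,0,0]},{"linear":[0,0,-130],"turn":[0,0,0]},{"linear":[0,0,-180],"turn":[0,0,0]},{"linear":[0,0,-230],"turn":[0,0,0]}]';python3 -c "
from h import *
cov(13,-.055,.11)"
```

```text
time: 36.0
eef_pos: [0.5074, 0.3387, 0.2383]
orientation: [0.742, 0.67, -0.001, -0.001]
ft_force: [0.8, 1.0, -2.5]
gripper_width: 0.135
grip_force: 60.0
t 36.0 lin [-313.4   78.2   44.4] turn [-25.1   1.9  -8.7] q [0.57 0.39 1.65 0.   1.11 0.67]
```

```bash
python3 -m pendant '[{"linear":[-46,6,0],"turn":[0,0,0]},{"linear":[-92,12,0],"turn":[0,0,0]},{"linear":[-138,18,0],"turn":[0,0,0]},{"linear":[-184,24,0],"turn":[0,0,0]},{"linear":[-230,30,0],"turn":[0,0,0]}]' >/dev/null;python3 -m pendant '[{"linear":[-20,12,0],"turn":[-6,0.5,-2]},{"linear":[-41,24,10],"turn":[-12,1,-4]},{"linear":[-62,36,18],"turn":[-18,1.5,-6]},{"linear":[-83,48,26],"turn":[-25,1.9,-8.7]},{"linear":[-83,48,34],"turn":[-25,1.9,-8.7]}]' >/dev/null;python3 -m pendant '[{"linear":[0,0,0],"turn":[0,0,0]},{"linear":[0,0,0],"turn":[0,0,0]},{"linear":[0,0,0],"turn":[0,0,0]},{"linear":[0,0,0],"turn":[0,0,0]}]';python3 -c "
from h import *
covnow();cov(13,-.055,.0585)
snap('wrist','w14');snap('scene','s2')"
```

```text
time: 37.4
eef_pos: [0.555, 0.0207, 0.2032]
orientation: [0.671, 0.709, 0.158, 0.149]
ft_force: [0.0, 0.3, -2.6]
gripper_width: 0.131
grip_force: 60.0
lip [-51.5   1.6 118.8] top [ 92.7   1.6 152.2] eul [-1.000e-02 -1.304e+01  3.000e-02] f [-0.5  0.3 -2.6]
t 37.4 lin [ -1.6 -17.   58. ] turn [ 0. -0. -0.] q [ 0.    0.2   2.1   0.05  0.41 -0.1 ]
```

View pics/w14.png

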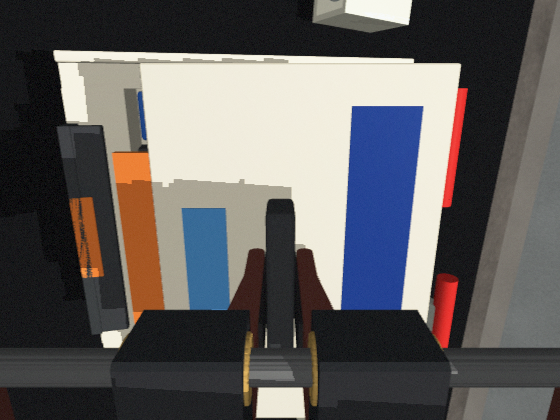

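Run:
```python
from h import *
im,C=load('wrist','w14');a=np.load('pics/w14.npy')
A=R.from_quat(a[3:]).as_matrix();M=np.c_[A[:,1],A[:,0],-A[:,2]];o=a[:3]-M@TCPC
P=o+np.array([[-.058,.092,.005],[.074,.092,.005],[-.074,.055,.004]])@M.T
print('cover',(proj(C,P)-[[141,64],[460,64],[113,152]]).round(1).tolist())
print('ledge',(proj(C,tf(T,[[-.066,.065,.073],[-.082,.065,.073],[-.066,-.065,.073]]))-[[104,125],[58,127],[128,330]]).round(1).tolist())
# view direct: crop
cv2.imwrite('pics/c3.png',cv2.resize(im[40:190,40:240],None,fx=4,fy=4,interpolation=cv2.INTER_CUBIC))
```

```text
cover [[-1.8, 0.1], [3.7, 0.6], [-0.2, 2.2]]
ledge [[-2.7, 0.2], [11.3, -1.2], [1.3, -0.9]]
```

View pics/c3.png

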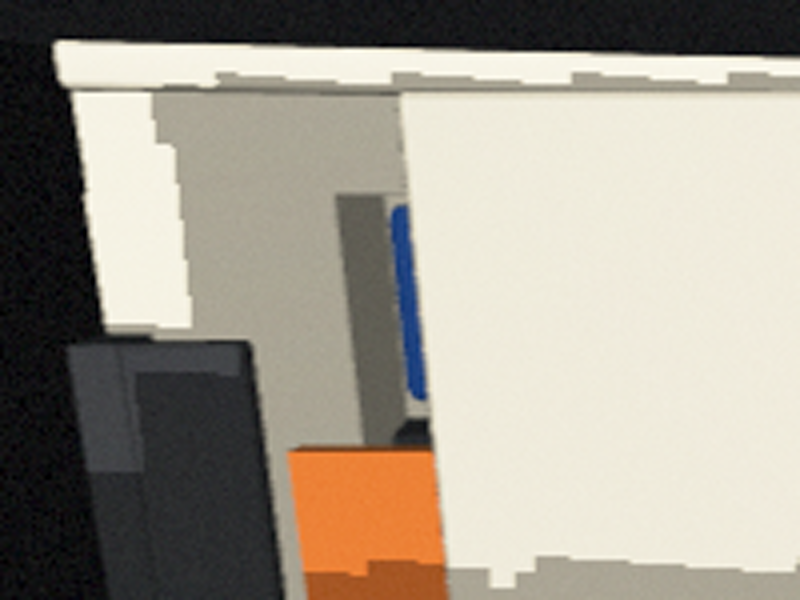

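```bash
python3 -m pendant '[{"linear":[-1.6,-5,15],"turn":[0,0,0]},{"linear":[-1.6,-9,30],"turn":[0,0,0]},{"linear":[-1.6,-13,44],"turn":[0,0,0]},{"linear":[-1.6,-14,51],"turn":[0,0,0]},{"linear":[-1.6,-14,51],"turn":[0,0,0]}]'|sed -n 4p;python3 -m pendant '[{"linear":[0,0,0],"turn":[0,0,0]},{"linear":[0,0,0],"turn":[0,0,0]}]'|tail -3;python3 -c "
from h import *
covnow();cov(13,-.055,.0585);cov(13,-.078,.0585)"
```

```text
ft_force: [-0.3, 0.7, -2.3]
ft_force: [-0.3, -0.4, -3.7]
gripper_width: 0.13
grip_force: 60.0
lip [-54.   -0.6  66.2] top [90.2 -0.7 99.6] eul [ -0.06 -13.07  -0.  ] f [-1.1 -0.3 -3.6]
t 38.2 lin [ 0.6 -2.7  7.3] turn [ 0.1  0.  -0.1] q [-0.    0.31  2.11  0.08  0.28 -0.13]
t 38.2 lin [  0.6 -25.1   2.1] turn [ 0.1  0.  -0.1] q [-0.    0.31  2.11  0.08  0.28 -0.13]
```

```bash
python3 -m pendant '[{"linear":[0.5,-2,4],"turn":[0,0,0]},{"linear":[0.5,-2.7,7.3],"turn":[0,0,0]},{"linear":[0.5,-2.7,7.3],"turn":[0,0,0]},{"linear":[0.5,-2.7,7.3],"turn":[0,0,0]}]'|sed -n 4p;python3 -c "
from h import *
covnow();cov(13,-.078,.0585)"
```

```text
ft_force: [0.7, -0.3, -2.6]
lip [-55.7  -0.1  57.8] top [88.5 -0.2 91. ] eul [ -0.07 -12.99   0.  ] f [ 0.2 -0.3 -2.7]
t 38.6 lin [  0.1 -21.6  -5.7] turn [-0.  -0.  -0.1] q [ 0.    0.33  2.12  0.09  0.26 -0.13]
```

```bash
python3 -m pendant '[{"linear":[0,-4,-1],"turn":[0,0,0]},{"linear":[0,-8,-2],"turn":[0,0,0]},{"linear":[0,-12,-3],"turn":[0,0,0]},{"linear":[0,-12,-3],"turn":[0,0,0]}]'|sed -n 4p;python3 -c "
from h import *
covnow()";python3 -m pendant '[{"linear":[0,-3,-0.8],"turn":[0,0,0]},{"linear":[0,-6,-1.5],"turn":[0,0,0]},{"linear":[0,-9,-2.2],"turn":[0,0,0]},{"linear":[0,-9,-2.2],"turn":[0,0,0]},{"linear":[0,-9,-2.2],"turn":[0,0,0]}]'|sed -n 4p;python3 -c "
from h import *
covnow();snap('scene','s3');snap('wrist','w15');snap('top','t3')"
```

```text
ft_force: [0.4, -0.2, -2.9]
lip [-69.   -0.   58.1] top [75.2 -0.2 91.2] eul [ -0.07 -12.94   0.  ] f [-0.2 -0.2 -2.9]
ft_force: [0.1, 0.0, -2.4]
lip [-77.2  -0.   58.2] top [67.  -0.2 91.6] eul [ -0.07 -13.01   0.  ] f [-0.4  0.  -2.3]
```

Run:
```python
from h import *
im,C=load('wrist','w15');a=np.load('pics/w15.npy')
A=R.from_quat(a[3:]).as_matrix();M=np.c_[A[:,1],A[:,0],-A[:,2]];o=a[:3]-M@TCPC
for y in (.05,.03,-.0):
  X=np.arange(-.082,-.05,.002);uv=proj(C,o+np.c_[X,0*X+y,0*X+.004]@M.T)
  print(y,[(int(x*1000),im[int(v),int(u)].tolist()) for x,(u,v) in zip(X,uv)])
print(proj(C,tf(T,[[-.066,.05,.073]])),uv[-1],uv[0])
```

```text
0.05 [(-82, [66, 62, 60]), (-80, [65, 64, 61]), (-78, [68, 66, 62]), (-76, [66, 61, 61]), (-74, [68, 65, 64]), (-72, [64, 63, 60]), (-69, [66, 66, 65]), (-67, [69, 66, 66]), (-65, [68, 64, 63]), (-63, [64, 63, 61]), (-61, [52, 124, 232]), (-59, [53, 122, 230]), (-57, [178, 199, 205]), (-55, [209, 227, 233]), (-53, [211, 229, 234]), (-51, [213, 230, 234])]
0.03 [(-82, [36, 33, 32]), (-80, [38, 34, 33]), (-78, [44, 39, 38]), (-76, [46, 41, 42]), (-74, [43, 39, 39]), (-72, [44, 43, 42]), (-69, [42, 42, 38]), (-67, [45, 42, 39]), (-65, [44, 43, 39]), (-63, [43, 42, 38]), (-61, [35, 84, 160]), (-59, [35, 82, 159]), (-57, [105, 128, 151]), (-55, [143, 160, 166]), (-53, [140, 157, 163]), (-51, [143, 160, 166])]
-0.0 [(-82, [35, 82, 157]), (-80, [35, 80, 157]), (-78, [33, 82, 158]), (-76, [33, 81, 158]), (-74, [37, 44, 58]), (-72, [37, 34, 34]), (-69, [44, 42, 39]), (-67, [44, 42, 42]), (-65, [38, 38, 38]), (-63, [39, 36, 32]), (-61, [32, 72, 141]), (-59, [31, 81, 157]), (-57, [98, 117, 141]), (-55, [145, 161, 166]), (-53, [140, 157, 162]), (-51, [140, 157, 159])]
[[139.61643105 168.93733078]] [173.37742567 267.87239289] [111.17192649 267.77039661]
```

```bash
python3 -c "
from h import *
for th,z in((9,.0576),(6,.057),(3,.0567),(1,.0566)):cov(th,-.078,z)"
```

```text
t 39.6 lin [ 0.2 -0.8  5.6] turn [ 4.  -0.  -0.1] q [-0.    0.31  2.16  0.1   0.23 -0.15]
t 39.6 lin [ 0.2 -1.  10.1] turn [ 7.  -0.  -0.1] q [-0.    0.31  2.16  0.1   0.23 -0.15]
t 39.6 lin [ 0.2 -1.2 14.3] turn [10.  -0.  -0.1] q [-0.    0.31  2.16  0.1   0.23 -0.15]
t 39.6 lin [ 0.2 -1.5 16.9] turn [12.  -0.  -0.1] q [-0.    0.31  2.16  0.1   0.23 -0.15]
```

```bash
python3 -m pendant '[{"linear":[0.1,-0.5,3],"turn":[2,0,-0.1]},{"linear":[0.2,-0.8,5.6],"turn":[4,0,-0.1]},{"linear":[0.2,-0.9,7.9],"turn":[5.5,0,-0.1]},{"linear":[0.2,-1,10.1],"turn":[7,0,-0.1]},{"linear":[0.2,-1,10.1],"turn":[7,0,-0.1]}]'|sed -n 4p;python3 -c "
from h import *
covnow()
for th,z in((4,.0568),(3,.0567),(1,.0566),(0,.056)):cov(th,-.078,z)"
```

```text
ft_force: [0.8, -0.4, -3.0]
lip [-77.2  -0.   56.8] top [70.   0.1 72.5] eul [ 0.04 -6.06 -0.  ] f [ 0.2 -0.5 -3.1]
t 40.1 lin [-0.  -0.6  2.6] turn [2.1 0.  0. ] q [ 0.    0.35  2.08  0.04  0.4  -0.09]
t 40.1 lin [-0.  -0.6  4. ] turn [3.1 0.  0. ] q [ 0.    0.35  2.08  0.04  0.4  -0.09]
t 40.1 lin [-0.  -0.5  6.7] turn [5.1 0.  0. ] q [ 0.    0.35  2.08  0.04  0.4  -0.09]
t 40.1 lin [-0.  -0.6  8.6] turn [6.1 0.  0. ] q [ 0.    0.35  2.08  0.04  0.4  -0.09]
```

```bash
python3 -m pendant '[{"linear":[0,-1.2,1.3],"turn":[1,0,0]},{"linear":[0,-1.5,2.6],"turn":[2.1,0,0]},{"linear":[0,-1.5,4],"turn":[3.1,0,0]},{"linear":[0,-1.5,4],"turn":[3.1,0,0]},{"linear":[0,-1.5,4],"turn":[3.1,0,0]}]'|sed -n 4p;python3 -c "
from h import *
covnow()";python3 -m pendant '[{"linear":[0,0,1.2],"turn":[1,0,0]},{"linear":[0,0,2.6],"turn":[2,0,0]},{"linear":[0,0,2.6],"turn":[2,0,0]},{"linear":[0,0,2.6],"turn":[2,0,0]}]'|sed -n 4p;python3 -c "
from h import *
covnow();cov(0,-.079,.056)"
```

```text
ft_force: [-0.1, 0.1, -2.9]
lip [-80.    0.   56.7] top [67.9  0.1 64.2] eul [ 0.04 -2.91  0.  ] f [-0.7  0.1 -2.8]
ft_force: [-0.7, -0.4, -2.0]
lip [-80.    0.   56.7] top [67.9  0.1 59. ] eul [ 0.04 -0.91 -0.  ] f [-1.1 -0.4 -1.9]
t 41.0 lin [-0.1  1.1  1.9] turn [0.9 0.  0. ] q [ 0.01  0.38  2.02  0.02  0.51 -0.07]
```

```bash
python3 -m pendant '[{"linear":[0,0.7,1],"turn":[0.5,0,0]},{"linear":[0,0.7,1.9],"turn":[0.9,0,0]},{"linear":[0,0.7,1.9],"turn":[0.9,0,0]}]'|sed -n 4p;python3 -c "
from h import *
covnow()";python3 -m pendant '[{"linear":[0,0,1],"turn":[0,0,0]},{"linear":[0,0,1],"turn":[0,0,0]}]'|sed -n 4p;python3 -c "
from h import *
covnow()"
```

```text
ft_force: [-0.5, -0.4, -2.6]
lip [-79.4   0.   55.9] top [68.6  0.1 55.9] eul [ 0.04  0.01 -0.  ] f [-1.  -0.4 -2.4]
ft_force: [-5.4, -0.2, 8.1]
lip [-79.4   0.   55.8] top [68.6  0.1 55.9] eul [ 0.04 -0.03 -0.  ] f [-3.6  0.1  9. ]
```

```bash
cat >> h.py <<'E'
def clamp(a,y,ex=0,ez=0,pr=1):
    p=[.098-.062*np.cos(a)+.006*np.sin(a)+.0135+ex,y,.068+.062*np.sin(a)+.006*np.cos(a)+ez]
    if pr: print('a',a,np.round(p,4),end=' ')
    go(tf(T,[p])[0],MB)
E
python3 -m pendant '[{"linear":[0,0,0],"turn":[0,0,0]},{"linear":[0,0,0],"turn":[0,0,0]},{"linear":[0,0,0],"turn":[0,0,0]},{"linear":[0,0,0],"turn":[0,0,0]},{"linear":[0,0,0],"turn":[0,0,0]}]' 160|tail -3;python3 -m pendant '[{"linear":[0,0,-15],"turn":[0,0,0]},{"linear":[0,0,-40],"turn":[0,0,0]},{"linear":[0,0,-80],"turn":[0,0,0]},{"linear":[0,0,-120],"turn":[0,0,0]},{"linear":[0,0,-120],"turn":[0,0,0]}]' 160;python3 -c "
from h import *
im,C=snap('wrist','w16')
P=np.array([[-.058,.092,.005],[.074,.092,.005]])+[-.0054,0,.056]
print(proj(C,tf(T,P)))
clamp(1.77,.055,.006,.04)"
```

```text
ft_force: [0.0, -0.9, -0.2]
gripper_width: 0.371
grip_force: 0.0
time: 42.55
eef_pos: [0.5251, 0.0174, 0.2419]
orientation: [0.683, 0.722, 0.079, 0.075]
ft_force: [1.5, -0.1, -0.9]
gripper_width: 0.374
grip_force: 0.0
[[194.51442826  74.43620009]
 [378.07055883  74.90082172]]
a 1.77 [0.1357 0.055  0.1676] t 42.6 lin [ 55.6 139.3  17.5] turn [0.3 0.  0. ] q [ 0.    0.16  1.98  0.01  0.79 -0.06]
```

Run:
```python
from h import *
def lab(im):
    hsv=cv2.cvtColor(im,cv2.COLOR_BGR2HSV);m=cv2.inRange(hsv,(105,120,50),(125,255,255));n,l,s,c=cv2.connectedComponentsWithStats(m)
    return [(s[i][:4].tolist(),s[i][4]) for i in range(1,n) if s[i][4]>300], m
def corners(m,box):
    x,y,w,h=box;c=cv2.findContours(m[y:y+h,x:x+w].copy(),cv2.RETR_EXTERNAL,cv2.CHAIN_APPROX_NONE)[0];c=max(c,key=len)[:,0]+[x,y]
    return np.array([c[np.argmin(c@d)] for d in([1,1],[-1,1])])  # TL, TR
im,C=load('wrist','w13');L,m=lab(im);print(L)
b=[q for q in L if 290<q[0][0]<310][0][0];k=corners(m,b);W=onz(C,k+.0,.005)
v=[.50907,.34015,-.10223];Rz=R.from_euler('z',v[2]).as_matrix();Q=(W-[v[0],v[1],0])@Rz;print('label in cover',Q.round(4))
im,C=load('wrist','w16');L,m=lab(im);print(L)
print('pred',proj(C,tf(T,Q+[-.0054,0,.056])).round(1))
for q in L: print(corners(m,q[0]).tolist())
```

```text
[([299, 91, 29, 133], np.int32(3411)), ([61, 121, 63, 129], np.int32(3220)), ([507, 191, 38, 32], np.int32(924)), ([466, 195, 36, 31], np.int32(832)), ([299, 409, 32, 11], np.int32(330))]
label in cover [[0.0307 0.0753 0.005 ]
 [0.0582 0.0751 0.005 ]]
[([311, 99, 45, 182], np.int32(5912)), ([389, 165, 47, 66], np.int32(1602))]
pred [[317.3  98.9]
 [354.8  99.3]]
[[316, 99], [355, 99]]
[[396, 165], [435, 165]]
```

```bash
python3 -m pendant '[{"linear":[18,46,0],"turn":[0,0,0]},{"linear":[36,92,0],"turn":[0,0,0]},{"linear":[55.6,139,0],"turn":[0.3,0,0]},{"linear":[55.6,139,0],"turn":[0.3,0,0]},{"linear":[55.6,139,17],"turn":[0.3,0,0]}]' 255 20 >/dev/null;python3 -m pendant '[{"linear":[0,0,0],"turn":[0,0,0]},{"linear":[0,0,0],"turn":[0,0,0]},{"linear":[0,0,0],"turn":[0,0,0]}]' ;python3 -c "
from h import *
clamp(1.77,.055,.006,-.002)
im,C=snap('wrist','w17')
for a in (1.7,1.5,1.3,1.1,.9): clamp(a,.055,0,-.002)"
```

```text
time: 43.4
eef_pos: [0.6585, 0.0802, 0.249]
orientation: [0.684, 0.722, 0.074, 0.07]
ft_force: [-0.7, -0.0, 1.0]
gripper_width: 0.005
grip_force: 0.0
a 1.77 [0.1357 0.055  0.1256] t 43.4 lin [ 0.2  3.1 39.4] turn [-0.3  0.   0. ] q [ 0.11  0.37  1.67 -0.01  0.9   0.06]
a 1.7 [0.1254 0.055  0.1267] t 43.5 lin [ 0.2 -7.5 38.7] turn [-0.3  0.   0. ] q [ 0.11  0.37  1.67 -0.01  0.9   0.06]
a 1.5 [0.1131 0.055  0.1283] t 43.5 lin [  0.2 -19.9  37.2] turn [-0.3  0.   0. ] q [ 0.11  0.37  1.67 -0.01  0.9   0.06]
a 1.3 [0.1007 0.055  0.1273] t 43.5 lin [  0.2 -32.3  38.2] turn [-0.3  0.   0. ] q [ 0.11  0.37  1.67 -0.01  0.9   0.06]
a 1.1 [0.0887 0.055  0.124 ] t 43.5 lin [  0.2 -44.2  41.6] turn [-0.3  0.   0. ] q [ 0.11  0.37  1.67 -0.01  0.9   0.06]
a 0.9 [0.0777 0.055  0.1183] t 43.5 lin [  0.2 -55.3  47.3] turn [-0.3  0.   0. ] q [ 0.11  0.37  1.67 -0.01  0.9   0.06]
```

```bash
python3 -m pendant '[{"linear":[0,5,15],"turn":[0,0,0]},{"linear":[0,5,30],"turn":[0,0,0]},{"linear":[0,5,39],"turn":[0,0,0]},{"linear":[0,5,39],"turn":[0,0,0]}]' |sed -n 4p;python3 -m pendant '[{"linear":[0,-12,0],"turn":[0,0,0]},{"linear":[0,-25,-2],"turn":[0,0,0]},{"linear":[0,-37,-1],"turn":[0,0,0]},{"linear":[0,-49,2.5],"turn":[0,0,0]},{"linear":[0,-60,8],"turn":[0,0,0]}]';python3 -c "
from h import *
im,C=snap('wrist','w18');snap('scene','s18')
for a in (.9,.7,.5,.3,.1,0): clamp(a,.055,0,-.002)"
```

```text
ft_force: [-1.0, -0.6, -0.9]
time: 44.35
eef_pos: [0.6139, 0.0781, 0.1921]
orientation: [0.684, 0.722, 0.074, 0.071]
ft_force: [-0.5, -0.1, -0.0]
gripper_width: 0.006
grip_force: 0.5
a 0.9 [0.0777 0.055  0.1183] t 44.5 lin [ 0.   2.3 -1. ] turn [-0.5  0.   0. ] q [ 0.11  0.37  1.81 -0.02  0.75  0.07]
a 0.7 [0.0679 0.055  0.1105] t 44.5 lin [ 0.  -7.3  6.9] turn [-0.5  0.   0. ] q [ 0.11  0.37  1.81 -0.02  0.75  0.07]
a 0.5 [0.06  0.055 0.101] t 44.5 lin [  0.  -15.2  16.5] turn [-0.5  0.   0. ] q [ 0.11  0.37  1.81 -0.02  0.75  0.07]
a 0.3 [0.054  0.055  0.0901] t 44.5 lin [  0.  -21.1  27.5] turn [-0.5  0.   0. ] q [ 0.11  0.37  1.81 -0.02  0.75  0.07]
a 0.1 [0.0504 0.055  0.0782] t 44.5 lin [  0.  -24.6  39.4] turn [-0.5  0.   0. ] q [ 0.11  0.37  1.81 -0.02  0.75  0.07]
a 0 [0.0495 0.055  0.072 ] t 44.5 lin [  0.1 -25.5  45.6] turn [-0.5  0.   0. ] q [ 0.11  0.37  1.81 -0.02  0.75  0.07]
```

```bash
cat >> h.py <<'E'
def reds(n,name,y):
    im,C=load(n,name);hsv=cv2.cvtColor(im,cv2.COLOR_BGR2HSV);m=cv2.inRange(hsv,(0,170,90),(8,255,255))|cv2.inRange(hsv,(172,170,90),(180,255,255))
    k,l,s,c=cv2.connectedComponentsWithStats(m);print(n,[(c[i].round(0).tolist(),s[i][4]) for i in range(1,k) if s[i][4]>15])
    for a in (0,.3,.6,.9,1.2,1.5,1.77,2.07): print(a,proj(C,tf(T,[[.098-.062*np.cos(a),y,.068+.062*np.sin(a)]]))[0].round(0),end=' ')
    print()
E
python3 -c "
from h import *
reds('scene','s18',.055);reds('wrist','w18',.055)"
```

```text
scene [([245.0, 208.0], np.int32(105)), ([300.0, 221.0], np.int32(30)), ([219.0, 301.0], np.int32(359)), ([349.0, 314.0], np.int32(226))]
0 [297. 231.] 0.3 [297. 225.] 0.6 [296. 221.] 0.9 [294. 218.] 1.2 [291. 217.] 1.5 [287. 217.] 1.77 [283. 220.] 2.07 [278. 224.] 
wrist [([248.0, 251.0], np.int32(1969)), ([434.0, 242.0], np.int32(1776))]
0 [213. 233.] 0.3 [212. 245.] 0.6 [222. 258.] 0.9 [244. 270.] 1.2 [277. 280.] 1.5 [317. 284.] 1.77 [354. 283.] 2.07 [389. 277.]
```

```bash
python3 -m pendant '[{"linear":[0,-7,7],"turn":[0,0,0]},{"linear":[0,-15,16.5],"turn":[-0.4,0,0]},{"linear":[0,-21,27.5],"turn":[-0.4,0,0]},{"linear":[0,-24.5,38],"turn":[-0.4,0,0]},{"linear":[0,-25,42],"turn":[-0.4,0,0]}]'|sed -n 2,4p;python3 -m pendant '[{"linear":[0,0,1.5],"turn":[0,0,0]},{"linear":[0,0,3],"turn":[0,0,0]},{"linear":[0,0,3],"turn":[0,0,0]}]'|sed -n 2,4p;python3 -c "
from h import *
im,C=snap('wrist','w19');snap('scene','s19')
reds('scene','s19',.055);reds('wrist','w19',.055)
clamp(0,.055,0,0)"
```

```text
eef_pos: [0.598, 0.0772, 0.144]
orientation: [0.684, 0.722, 0.076, 0.072]
ft_force: [-0.5, -0.6, 1.2]
eef_pos: [0.5998, 0.0773, 0.1429]
orientation: [0.684, 0.722, 0.077, 0.073]
ft_force: [0.3, 0.3, -0.2]
scene [([245.0, 208.0], np.int32(104)), ([302.0, 233.0], np.int32(29)), ([220.0, 301.0], np.int32(358)), ([349.0, 315.0], np.int32(227))]
0 [297. 231.] 0.3 [297. 225.] 0.6 [296. 221.] 0.9 [294. 218.] 1.2 [291. 217.] 1.5 [287. 217.] 1.77 [283. 220.] 2.07 [278. 224.] 
wrist [([244.0, 253.0], np.int32(2119)), ([476.0, 259.0], np.int32(2151))]
0 [246. 267.] 0.3 [248. 286.] 0.6 [265. 307.] 0.9 [298. 327.] 1.2 [347. 343.] 1.5 [403. 351.] 1.77 [452. 349.] 2.07 [493. 337.] 
a 0 [0.0495 0.055  0.074 ] t 45.4 lin [ 0.  -3.9 -0.3] turn [ 0.1 -0.   0. ] q [ 0.12  0.42  1.88 -0.02  0.63  0.08]
```

```bash
python3 -m pendant '[{"linear":[0,-3,1.5],"turn":[0,0,0]},{"linear":[0,-4,3],"turn":[0,0,0]},{"linear":[0,-4,3],"turn":[0,0,0]}]'|sed -n 2,4p;python3 -c "
from h import *
clamp(0,.055,0,0)";python3 -m pendant '[{"linear":[0,0,1],"turn":[0,0,0]},{"linear":[0,0,1],"turn":[0,0,0]},{"linear":[0,0,1],"turn":[0,0,0]}]'|sed -n 2,4p;python3 -c "
from h import *
clamp(0,.055,0,0)"
```

```text
eef_pos: [0.5983, 0.0773, 0.1417]
orientation: [0.683, 0.722, 0.079, 0.074]
ft_force: [-2.1, -0.4, 13.3]
a 0 [0.0495 0.055  0.074 ] t 45.6 lin [-0.  -2.  -1.5] turn [ 0.4 -0.   0. ] q [ 0.12  0.42  1.89 -0.02  0.62  0.08]
eef_pos: [0.5984, 0.0773, 0.1415]
orientation: [0.683, 0.722, 0.079, 0.074]
ft_force: [-6.3, -1.1, 22.9]
a 0 [0.0495 0.055  0.074 ] t 46.0 lin [-0.1 -2.1 -1.7] turn [ 0.4 -0.   0. ] q [ 0.12  0.42  1.89 -0.02  0.62  0.08]
```

```bash
python3 -m pendant '[{"linear":[0,0,-30],"turn":[0,0,0]},{"linear":[0,0,-70],"turn":[0,0,0]},{"linear":[0,0,-110],"turn":[0,0,0]},{"linear":[0,0,-110],"turn":[0,0,0]}]'|sed -n 2,4p;python3 -c "
from h import *
im,C=snap('wrist','w20')
reds('wrist','w20',.055);reds('wrist','w20',-.055)
clamp(2.07,-.055,.008,.045)"
```

```text
eef_pos: [0.5756, 0.0762, 0.2514]
orientation: [0.683, 0.722, 0.08, 0.076]
ft_force: [0.4, -0.8, -0.6]
wrist [([257.0, 202.0], np.int32(1102)), ([430.0, 221.0], np.int32(1308))]
0 [258. 202.] 0.3 [261. 210.] 0.6 [272. 217.] 0.9 [291. 224.] 1.2 [317. 229.] 1.5 [347. 231.] 1.77 [374. 230.] 2.07 [399. 227.] 
wrist [([257.0, 202.0], np.int32(1102)), ([430.0, 221.0], np.int32(1308))]
0 [260. 325.] 0.3 [263. 339.] 0.6 [272. 352.] 0.9 [290. 365.] 1.2 [313. 374.] 1.5 [339. 378.] 1.77 [362. 376.] 2.07 [384. 370.] 
a 2.07 [ 0.1544 -0.055   0.1646] t 46.4 lin [-110.2  103.6   18.5] turn [ 0.4 -0.   0. ] q [ 0.12  0.24  1.86 -0.02  0.83  0.07]
```

```bash
python3 -m pendant '[{"linear":[-36,34,0],"turn":[0,0,0]},{"linear":[-73,69,0],"turn":[0,0,0]},{"linear":[-110,104,0],"turn":[0.3,0,0]},{"linear":[-110,104,0],"turn":[0.3,0,0]},{"linear":[-110,104,10],"turn":[0.3,0,0]}]' >/dev/null;python3 -m pendant '[{"linear":[0,0,8],"turn":[0,0,0]},{"linear":[0,0,8],"turn":[0,0,0]},{"linear":[0,0,8],"turn":[0,0,0]}]' |sed -n 2,4p;python3 -c "
from h import *
snap('wrist','w21');reds('wrist','w21',-.055);reds('wrist','w21',.055)
snap('top','t21');reds('top','t21',-.055)
clamp(2.07,-.055,.008,-.002)
for a in (1.9,1.6,1.3,1.1,.9): clamp(a,-.055,0,-.002)"
```

```text
eef_pos: [0.6836, -0.0271, 0.2488]
orientation: [0.683, 0.723, 0.074, 0.07]
ft_force: [0.3, -0.6, -0.1]
wrist [([96.0, 47.0], np.int32(1729)), ([364.0, 136.0], np.int32(1780)), ([239.0, 242.0], np.int32(2055))]
0 [119. 212.] 0.3 [112. 221.] 0.6 [113. 230.] 0.9 [125. 238.] 1.2 [147. 245.] 1.5 [177. 248.] 1.77 [207. 247.] 2.07 [240. 243.] 
wrist [([96.0, 47.0], np.int32(1729)), ([364.0, 136.0], np.int32(1780)), ([239.0, 242.0], np.int32(2055))]
0 [97. 45.] 0.3 [87. 42.] 0.6 [87. 38.] 0.9 [99. 35.] 1.2 [123.  32.] 1.5 [158.  31.] 1.77 [194.  31.] 2.07 [233.  33.] 
top [([148.0, 151.0], np.int32(75)), ([147.0, 164.0], np.int32(69))]
0 [280. 195.] 0.3 [280. 195.] 0.6 [280. 192.] 0.9 [279. 187.] 1.2 [278. 181.] 1.5 [278. 174.] 1.77 [277. 167.] 2.07 [277. 160.] 
a 2.07 [ 0.1544 -0.055   0.1176] t 47.3 lin [-0.9  2.1 44.2] turn [-0.2 -0.   0.1] q [-0.07  0.4   1.62  0.03  0.92 -0.14]
a 1.9 [ 0.1372 -0.055   0.1227] t 47.3 lin [ -0.8 -15.2  39.1] turn [-0.2 -0.   0.1] q [-0.07  0.4   1.62  0.03  0.92 -0.14]
a 1.6 [ 0.1193 -0.055   0.1278] t 47.3 lin [ -0.8 -33.1  34.1] turn [-0.2 -0.   0.1] q [-0.07  0.4   1.62  0.03  0.92 -0.14]
a 1.3 [ 0.1007 -0.055   0.1273] t 47.3 lin [ -0.8 -51.7  34.6] turn [-0.2 -0.   0.1] q [-0.07  0.4   1.62  0.03  0.92 -0.14]
a 1.1 [ 0.0887 -0.055   0.124 ] t 47.3 lin [ -0.8 -63.7  38. ] turn [-0.2 -0.   0.1] q [-0.07  0.4   1.62  0.03  0.92 -0.14]
a 0.9 [ 0.0777 -0.055   0.1183] t 47.3 lin [ -0.8 -74.7  43.7] turn [-0.2 -0.   0.1] q [-0.07  0.4   1.62  0.03  0.92 -0.14]
```

```bash
python3 -m pendant '[{"linear":[-0.8,3,15],"turn":[0,0,0]},{"linear":[-0.8,3,30],"turn":[0,0,0]},{"linear":[-0.8,3,43],"turn":[0,0,0]},{"linear":[-0.8,3,43],"turn":[0,0,0]}]' |sed -n 4p;python3 -m pendant '[{"linear":[0,-18,-5],"turn":[0,0,0]},{"linear":[0,-36,-9],"turn":[0,0,0]},{"linear":[0,-55,-9],"turn":[0,0,0]},{"linear":[0,-67,-6],"turn":[0,0,0]},{"linear":[0,-78,0],"turn":[0,0,0]}]'|sed -n 2,4p;python3 -m pendant '[{"linear":[0,-9,8],"turn":[0,0,0]},{"linear":[0,-17,17.5],"turn":[0,0,0]},{"linear":[0,-24,28.5],"turn":[0,0,0]},{"linear":[0,-28,38],"turn":[-0.4,0,0]},{"linear":[0,-29,41],"turn":[-0.4,0,0]}]'|sed -n 2,4p;python3 -c "
from h import *
snap('wrist','w22');reds('wrist','w22',-.055)
clamp(0,-.055,0,0)"
```

```text
ft_force: [-0.3, 0.5, -0.6]
eef_pos: [0.62, -0.0326, 0.1926]
orientation: [0.684, 0.722, 0.075, 0.071]
ft_force: [1.1, 0.4, 1.3]
eef_pos: [0.5992, -0.0336, 0.1443]
orientation: [0.684, 0.722, 0.076, 0.072]
ft_force: [0.4, 0.1, 1.6]
wrist [([253.0, 48.0], np.int32(2521)), ([501.0, 145.0], np.int32(2565)), ([255.0, 241.0], np.int32(1579))]
0 [258. 263.] 0.3 [262. 281.] 0.6 [280. 301.] 0.9 [314. 321.] 1.2 [363. 337.] 1.5 [419. 344.] 1.77 [466. 342.] 2.07 [507. 331.] 
a 0 [ 0.0495 -0.055   0.074 ] t 48.8 lin [0.7 2.4 2.3] turn [ 0. -0.  0.] q [-0.09  0.41  1.89  0.05  0.63 -0.18]
```

```bash
python3 -m pendant '[{"linear":[0.5,0,2],"turn":[0,0,0]},{"linear":[0.5,0,4],"turn":[0,0,0]},{"linear":[0.5,0,4],"turn":[0,0,0]}]'|sed -n 2,4p;python3 -m pendant '[{"linear":[0,0,1],"turn":[0,0,0]},{"linear":[0,0,1],"turn":[0,0,0]},{"linear":[0,0,1],"turn":[0,0,0]}]'|sed -n 2,4p;python3 -c "
from h import *
clamp(0,-.055,0,0)"
```

```text
eef_pos: [0.601, -0.0331, 0.1423]
orientation: [0.684, 0.722, 0.077, 0.073]
ft_force: [-1.3, -0.7, 0.1]
eef_pos: [0.6013, -0.0331, 0.1416]
orientation: [0.684, 0.722, 0.077, 0.073]
ft_force: [0.6, -0.8, 0.4]
a 0 [ 0.0495 -0.055   0.074 ] t 49.4 lin [ 0.3  0.9 -0.9] turn [0.2 0.  0. ] q [-0.09  0.42  1.89  0.05  0.63 -0.18]
```

```bash
python3 -m pendant '[{"linear":[0,0,1],"turn":[0,0,0]},{"linear":[0,0,1],"turn":[0,0,0]},{"linear":[0,0,1],"turn":[0,0,0]}]'|sed -n 4p;python3 -m pendant '[{"linear":[0,0,1],"turn":[0,0,0]},{"linear":[0,0,1],"turn":[0,0,0]},{"linear":[0,0,1],"turn":[0,0,0]}]'|sed -n 4p;python3 -c "
from h import *
clamp(0,-.055,0,0)"
```

```text
ft_force: [-4.0, 0.5, 7.5]
ft_force: [-8.6, 0.2, 16.8]
a 0 [ 0.0495 -0.055   0.074 ] t 50.0 lin [ 0.3  0.8 -1.5] turn [0.2 0.  0. ] q [-0.09  0.42  1.89  0.05  0.62 -0.18]
```

Firm stop. Retreat and check.

```bash
python3 -m pendant '[{"linear":[0,0,-30],"turn":[0,0,0]},{"linear":[0,0,-70],"turn":[0,0,0]},{"linear":[0,0,-110],"turn":[0,0,0]},{"linear":[-20,-40,-130],"turn":[0,0,0]},{"linear":[-40,-60,-140],"turn":[0,0,0]}]'|sed -n 2,4p;python3 -m pendant '[{"linear":[-40,0,-20],"turn":[0,0,0]},{"linear":[-80,0,-40],"turn":[0,0,0]},{"linear":[-80,0,-40],"turn":[0,0,0]},{"linear":[-80,0,-40],"turn":[0,0,0]}]'|sed -n 2,4p;python3 -c "
from h import *
im,C=snap('wrist','w23');reds('wrist','w23',-.055);reds('wrist','w23',.055)
Q=np.array([[.0307,.0753,.005],[.0582,.0751,.005]])+[-.0054,0,.056];print('label pred',proj(C,tf(T,Q)).round(1))
hsv=cv2.cvtColor(im,cv2.COLOR_BGR2HSV);m=cv2.inRange(hsv,(105,120,50),(125,255,255));n,l,s,c=cv2.connectedComponentsWithStats(m);print([x.tolist() for x in s[1:] if x[4]>100])
s,_=snap('scene','s23')
cv2.imwrite('pics/fin.png',np.vstack([im[:300],cv2.resize(s[150:300,140:420],(560,300),interpolation=cv2.INTER_CUBIC)]))"
```

```text
eef_pos: [0.5142, -0.0778, 0.2653]
orientation: [0.683, 0.723, 0.078, 0.074]
ft_force: [-0.1, -0.1, -0.2]
eef_pos: [0.5115, -0.1589, 0.3031]
orientation: [0.684, 0.721, 0.077, 0.073]
ft_force: [-0.1, 0.6, -0.0]
wrist [([336.0, 39.0], np.int32(1014)), ([485.0, 26.0], np.int32(1538))]
0 [337.  41.] 0.3 [344.  39.] 0.6 [358.  36.] 0.9 [380.  33.] 1.2 [406.  31.] 1.5 [434.  31.] 1.77 [458.  31.] 2.07 [478.  32.] 
wrist [([336.0, 39.0], np.int32(1014)), ([485.0, 26.0], np.int32(1538))]
0 [ 344. -117.] 0.3 [ 352. -130.] 0.6 [ 368. -144.] 0.9 [ 393. -156.] 1.2 [ 424. -166.] 1.5 [ 457. -170.] 1.77 [ 483. -169.] 2.07 [ 506. -162.] 
label pred [[ 329.3 -144.4]
 [ 365.6 -144. ]]
[[322, 0, 12, 66, 421], [344, 0, 14, 27, 330], [398, 0, 38, 7, 260], [343, 56, 12, 10, 119], [375, 251, 47, 47, 1679]]
```

View pics/fin.png

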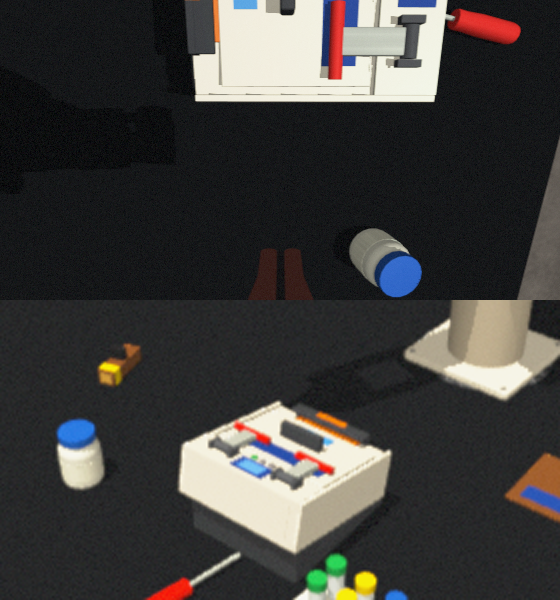

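```bash
python3 -c "
from cell import manip
print(manip.finish_job())"
```

```text
the job is handed in; nothing more can be done
None
```

The job is handed in at about 51 s of robot time: all four packs are in their own slots with the contacts up the slope, the cover is hooked under the ledge and flush, both clamps are down to a firm stop, and the jar, rack and screwdriver were never touched.

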